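Leak-check a vacuum manifold: blank the open port, then draw and hold the plunger

ROBOT

A 6-joint arm with a two-finger parallel gripper is mounted at the origin on a cart in front of the work surface, level with it; the furniture and walls round the work are solid. World frame = base frame: x ahead of the robot, y to its left, z up, the work surface at z = 0. Lengths are in m, angles in rad, forces in N, time in s.
With the tool pointing down it reaches from about 0.35 to 0.775 m from the base axis. Payload 5.5 kg.
Tool frame: the origin (TCP) lies at the very end of the fingers, on their centre line; the grasp point (between the pads) lies 19 mm behind it; x points along the fingers, y is the direction in which the jaws open and shut, and the axes are right-handed (so a half turn about x gives the same grasp; the last joint's range is limited). The gripper opens to 85 mm and grips with 20 to 120 N. Pads are 22 mm wide; open, the fingers measure 114 mm over their backs; the gripper's body (76 mm by 85 mm) begins 54 mm behind the grasp point. The pads swing forward as they close: fully open they stand 13 mm farther back than shut.
Start: joints at [1.055, 0.313, 0.046, 1.304, 0, 1.431], TCP at [0.211, 0.535, 0.204] pointing down, gripper open.
Joint ranges: [-2.76, 2.76], [-0.86, 1.69], [-1.03, 1.26], [-2.2, 2.34], [-1.47, 1.5], [-3.14, 3.14]. Speed limits (rad/s): [2.57, 2.57, 3.14, 3.14, 3.14, 3.14].

INTERFACE

Orientations are given as a unit quaternion [w, x, y, z].
In Python, from workcell import env gives the robot as it stands.
- The arm moves only by the tool drive_tool, never from a script. Its argument "plan" is a list that holds one entry, the list of rows, each a list of 7 numbers: the shift along the tool's x, y, z in cm, then the turn, a rotation vector about the tool's x, y, z in degrees, then the opening, from 0 (shut) to 1 (fully open). In form: [[[tx, ty, tz, wx, wy, wz, fingers], ...]]. A call has exactly 5 rows; each row shifts and turns the commanded pose from where the row before left it, along the tool's axes as they then stand; what a row does not reach is not made up. A row lasts 1/12 s, in which the tool goes at most 41.7 mm and 7.16 degrees, less where a joint would pass 70% of its speed; a pose out of reach is approached as far as the arm can. A call with a gripper value outside its range is refused whole. The fingers move at their own pace and stop on an object; "squeeze" is the grip in N (left out, the last holds). Time passes only in rows, so rows that do not move let the fingers close, or fill a call up. It gives the time, the measured TCP pose, the force and the opening at its end, in the units of the state.
- env.get_state(): the state, without advancing time (a new reading comes with each control period).
- env.read_camera(name): name is "scene" or "top" or "wrist"; returns the picture (400x640x3 uint8, red, green, blue); there is no depth.
- env.camera_model(name): a dict with "camera_matrix" (3x3 intrinsics, pixels), "k1" (the pictures are not rectified: a ray, as slopes to the right and down, at radius r is drawn at 1 + k1 r^2 times it, then the intrinsics apply), "camera_from_world" (4x4, takes a point from world to camera coordinates); the wrist camera has in their place "T_tool_cam" (4x4, takes a point from camera to tool coordinates, whose origin is the TCP and whose axes are the tool frame's). Camera axes: x right, y down, z forward; pixel columns grow to the right and rows downward; lengths in m; the calibration is good to about 2 mm. A picture is of the moment at which its call begins: read the wrist's pose just before it. camera_model takes no time and is no camera call.
- env.hand_in(): hands the job in, once; it reports no verdict.
The state is a dict: "clock": time; "joint_pos": joint angles; "qvel": joint speeds; "tau": joint torques, N m; "tcp_pos": TCP position; "orientation": TCP orientation; "wrist_force": force on the tool from outside, world axes, zero at the start; "ft_torque": the same for the moment, N m; "finger_gap": finger opening in m.
Only numpy, scipy, OpenCV 4.12 (cv2) and the standard library are available. Lean on these libraries where they do the work, as an engineer would, in place of code of your own. Each camera call takes 0.05 s, during which the arm holds its last target.

TASK

Leak-check the small vacuum manifold: take the slim blanking plug from the white stand, push it fully home into the one open port and let go of it. Then draw the cylinder's plunger straight up without forcing it sideways, 40 mm, until the engraved ring round its shaft is level with the cylinder's top rim, and finish while still holding the plunger steady there, because it sinks back if released. Never pull the plunger well past that or out of the cylinder, and do not disturb the thick plug or the other loose things on the bench.

Things in the scene. Friction and masses are not known exactly. Their poses are not given: they have to be found in the camera images.
- slim_plug_head (a point): Centre of the slim plug's grey knurled head (14 mm in diameter, 24 mm high), z up. Below the head: steel flange 19 mm in diameter, 3 mm thick, its underside 15 mm below this point, then a shank 8 mm in diameter, 22 mm long, end chamfered 1.5 x 2 mm. About 40 g. At the start it hangs upright by its flange in either hole of the stand, free to shift 3 mm sideways.
- slim_plug_tip (a point): Centre of the lower end of the slim plug's shank, 37 mm below the centre of its head.
- slim_plug: The slim plug as a whole; its origin is the lower end of its shank, z up the plug.
- thick_plug_head (a point): Centre of the head of the thick plug, which does not fit the port and stays in the stand: head 23 mm in diameter and 24 mm high, flange 26 mm, shank 12 mm in diameter.
- plug_stand: White block, fixed, 115 (x) by 48 (y) mm and 30 mm high, origin at the centre of its underside. Its two holes, 14 mm in diameter, lie on its x axis 31 mm either side of its centre, one plug in each (which is in which varies); the plugs' flanges rest on its top.
- manifold: Vacuum manifold, fixed: metal deck 66 (x) by 236 (y) mm, top 34 mm above the bench, origin at the centre of its underside. Clear cylinder at y = -83 mm. Three steel fittings on the deck at y = 22, 57 and 92 mm: two closed by hexagon caps (25.5 mm above the deck), one the open port. A cock sticks out 60 mm from the back face (+x) at y = 30 mm, up to 33 mm high.
- port_mouth (a point): Centre of the open port's mouth, in the top of a square fitting 24 mm wide, 62 mm above the bench; z up along the bore. Bore 9 mm in diameter, 28 mm deep, with a 1.5 mm chamfer. Fully home, the slim plug's flange rests on this top, so its head's centre is 15 mm above this point. Which of the three fittings is open varies.
- cylinder_rim (a point): Centre of the top rim of the upright clear cylinder, 129 mm above the bench; z is up along the bore. Bore 25.5 mm in diameter, 95 mm deep; outer diameter 33 mm, 38 mm at the rim's steel ferrule.
- plunger_knob (a point): Centre of the plunger's black knob (30 mm in diameter, 24 mm high, so its top is 12 mm above this point; a steel collar 33 mm in diameter, 4 mm thick, lies under it), z up along the plunger. It is 21 mm above the rim at the start and 61 mm above it when correctly drawn.
- plunger_ring (a point): Centre of the dark engraved ring round the plunger's steel shaft (24 mm in diameter, 100 mm long); 61 mm below the knob's centre. It is 40 mm below the rim at the start and level with the rim when the plunger is correctly drawn.
- plunger: The plunger as a whole, 0.3 to 0.65 kg, drawn by overcoming its weight and light rubbing only, loose in the cylinder with 1.5 mm of play across; origin at the centre of its foot, z up along the shaft. It rests on the bottom of the bore and sinks back by its own weight if let go.
- timer: Bystander: white digital timer, 70 x 66 x 19 mm, origin at the centre of its underside.
- tape: Bystander: roll of brown tape, 92 mm in diameter, 48 mm high, origin at the centre of its underside.
- beaker: Bystander: glass beaker, 56 mm in diameter, 70 mm high, origin at the centre of its underside.
- forceps: Bystander: steel forceps lying on the bench, 126 mm long (along their y), 16 mm wide, 10 mm high, origin at the centre of their underside.

How it is judged:
By the outcome, as a careful person would: the job done as asked, in the order asked, and still so for the second after the job is handed in, while the arm keeps its last pose, push and grip.
It also fails if it takes over 45 s, if anything falls off the work surface, if the arm or the gripper's body presses on something with over 40 N, if the wrist force passes 120 N, or if a joint passes its speed limit or range.

## Working session

There is one attempt and no reset: what is moved stays moved. The work goes in short steps, Python scripts to look and compute and a tool call to move; the robot and the scene stay as the last step left them, time stands still between calls to the robot, and variables do not carry over. Pictures are saved under pics/ and viewed, and the job is handed in when it is done.

Besides the shell and the picture viewer there is one more tool, called after ">>>" as a command line: name --argument value ..., lists and objects as JSON in quotes. drive_tool: Moves the arm, as the interface text tells. Its arguments: {"type":"object","properties":{"plan":{"type":"array","items":{"type":"array","items":{"type":"array","items":{"type":"number"}}}},"squeeze":{"type":"number"}},"required":["plan"]}

```bash
mkdir -p pics; ls; python3 - <<'E'
from workcell import env
import cv2,json
print(env.get_state())
for n in("scene","top","wrist"):
    im=env.read_camera(n); cv2.imwrite(f"pics/a_{n}.png",im[:,:,::-1]); print(n,env.camera_model(n))
E
```

```text
pics
{'clock': 0.0, 'joint_pos': array([1.05542579e+00, 3.14019308e-01, 4.49596963e-02, 1.30360046e+00,
       9.60163667e-06, 1.43118915e+00]), 'qvel': array([-6.81234092e-04,  6.03651187e-04,  5.17160386e-05, -1.60763377e-03,
        8.30086232e-04,  8.67441487e-04]), 'tau': array([-4.22994381e-04, -4.80624390e+01,  2.98535943e+01,  1.94518251e-02,
       -1.63560126e-04,  2.42801065e-06]), 'tcp_pos': array([0.21074069, 0.53437531, 0.20289028]), 'orientation': array([ 0.69444771,  0.13144931,  0.69487805, -0.13269495]), 'wrist_force': array([-0.20925592,  0.28449741,  0.18680537]), 'ft_torque': array([-0.001755  , -0.04970392, -0.0490618 ]), 'finger_gap': 0.08528617097621516}
scene {'camera_matrix': array([[402.10250513,   0.        , 321.11734259],
       [  0.        , 402.10250513, 201.37499812],
       [  0.        ,   0.        ,   1.        ]]), 'k1': -0.04175250916551042, 'camera_from_world': array([[ 0.50321452, -0.86412225,  0.0082394 , -0.20246528],
       [-0.60393076, -0.3584818 , -0.71186968,  0.40756935],
       [ 0.6180961 ,  0.35324713, -0.70226325,  0.67347061],
  
[... 395 characters left out ...]
 0.4902609 ],
       [ 0.07772307, -0.01098325, -0.99691449,  1.26050482],
       [ 0.        ,  0.        ,  0.        ,  1.        ]])}
wrist {'camera_matrix': array([[302.31795161,   0.        , 318.18591921],
       [  0.        , 302.31795161, 199.02559431],
       [  0.        ,   0.        ,   1.        ]]), 'k1': -0.04219912576622301, 'T_tool_cam': array([[-7.40592565e-04, -3.15090928e-01,  9.49061199e-01,
        -1.70143653e-01],
       [ 9.99997330e-01,  1.84428135e-03,  1.39264666e-03,
        -2.45229712e-04],
       [-2.18914619e-03,  9.49059696e-01,  3.15088720e-01,
        -8.14749988e-02],
       [ 0.00000000e+00,  0.00000000e+00,  0.00000000e+00,
         1.00000000e+00]])}
```

View pics/a_scene.png

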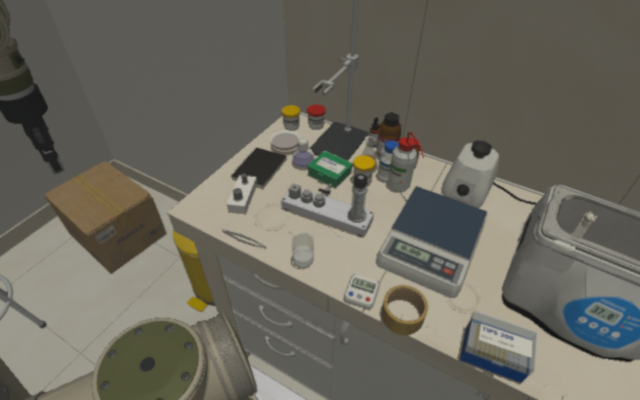

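View pics/a_top.png

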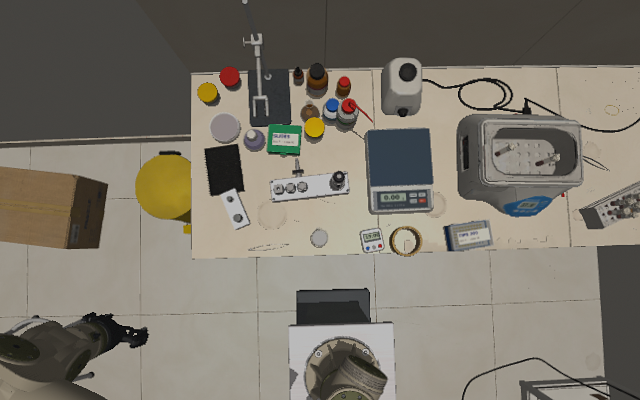

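View pics/a_wrist.png

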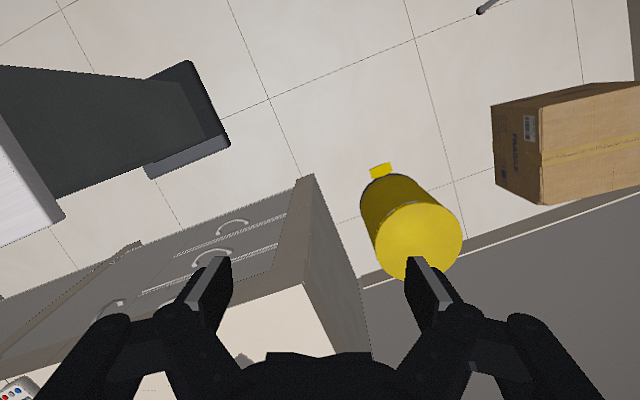

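```bash
python3 - <<'E'
import cv2
a=cv2.imread("pics/a_top.png")[140:260,195:435]; cv2.imwrite("pics/b_top.png",cv2.resize(a,(800,400),interpolation=cv2.INTER_CUBIC))
a=cv2.imread("pics/a_scene.png")[150:270,215:395]; cv2.imwrite("pics/b_scene.png",cv2.resize(a,(800,533),interpolation=cv2.INTER_CUBIC))
E
```

```text
(no output)
```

View pics/b_top.png

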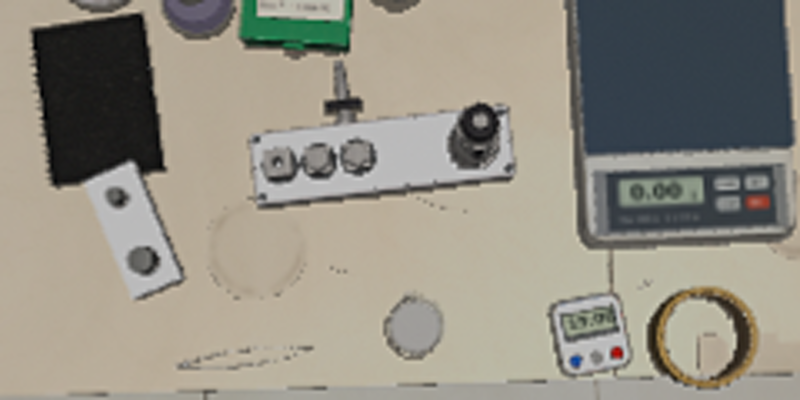

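View pics/b_scene.png

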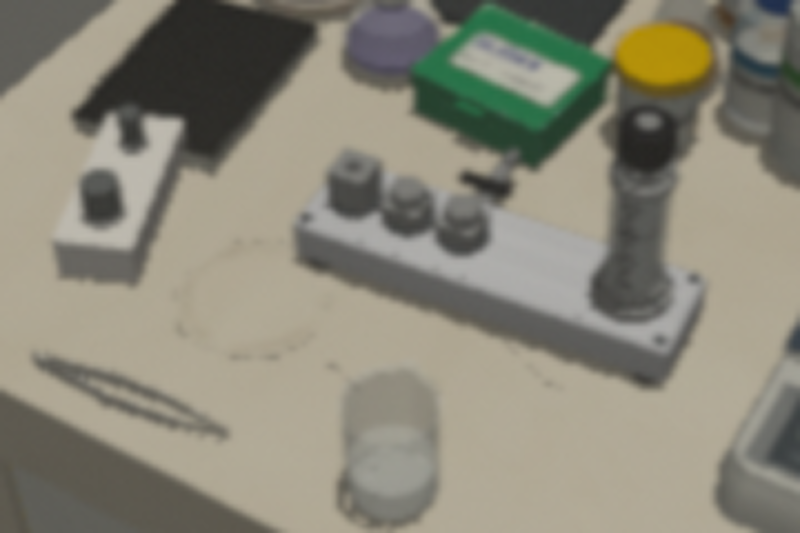

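```bash
cat > h.py <<'E'
import numpy as np, cv2
from workcell import env
from scipy.spatial.transform import Rotation as R
def Tcw(name,st=None):
    m=env.camera_model(name)
    if name!="wrist": return np.linalg.inv(m["camera_from_world"])
    q=st["orientation"]; T=np.eye(4); T[:3,:3]=R.from_quat([q[1],q[2],q[3],q[0]]).as_matrix(); T[:3,3]=st["tcp_pos"]
    return T@m["T_tool_cam"]
def ray(name,uv,st=None):
    m=env.camera_model(name);K=m["camera_matrix"]
    d=np.array([(uv[0]-K[0,2])/K[0,0],(uv[1]-K[1,2])/K[1,1]]); s=d.copy()
    for _ in range(30): s=d/(1+m["k1"]*(s@s))
    T=Tcw(name,st); v=T[:3,:3]@np.array([s[0],s[1],1]); return T[:3,3],v/np.linalg.norm(v)
def onz(name,uv,z,st=None):
    o,v=ray(name,uv,st); return o+v*(z-o[2])/v[2]
def proj(name,P,st=None):
    m=env.camera_model(name);K=m["camera_matrix"]; T=np.linalg.inv(Tcw(name,st))
    p=T[:3,:3]@np.asarray(P)+T[:3,3]; s=p[:2]/p[2]; s=s*(1+m["k1"]*(s@s)); return K[:2,:2]@s+K[:2,2]
def tri(rs):
    A=np.zeros((3,3));b=np.zeros(3)
    for o,v in rs: M=np.eye(3)-np.outer(v,v);A+=M;b+=M@o
    return np.linalg.solve(A,b)
E
python3 - <<'E'
from h import *
np.set_printoptions(precision=4,suppress=True)
for n,t,s,z in [("slim top",(230.1,199.1),(244.5,175.2),.057),("thick top",(195+142/3.333,140+259/3.333),(215+101/4.444,150+183/4.444),.057),("port",(278.7,188.9),(294.9,187.8),.062),("knob",(339,176.6),(360.8,176.5),.162)]:
    print(n,onz("top",t,z),onz("scene",s,z),tri([ray("top",t),ray("scene",s)]))
E
```

```text
slim top [0.5296 0.3156 0.057 ] [0.5362 0.3163 0.057 ] [0.5301 0.3129 0.0629]
thick top [0.4742 0.2942 0.057 ] [0.4775 0.2924 0.057 ] [0.4752 0.2925 0.0587]
port [0.555  0.1715 0.062 ] [0.5588 0.1699 0.062 ] [0.5557 0.1698 0.0644]
knob [ 0.5706 -0.0012  0.162 ] [ 0.5783 -0.0007  0.162 ] [ 0.5704 -0.0023  0.1684]
```

```bash
cat >> h.py <<'E'
def toolR(st):
    q=st["orientation"]; return R.from_quat([q[1],q[2],q[3],q[0]]).as_matrix()
def goto(p,yaw_y,st=None):
    """shift (cm) in current tool frame to TCP p, and rotvec (deg, tool) to have tool x down and tool y along world angle yaw_y"""
    st=st or env.get_state(); M=toolR(st)
    y=np.array([np.cos(yaw_y),np.sin(yaw_y),0]); x=np.array([0,0,-1.]); z=np.cross(x,y)
    D=np.stack([x,y,z],1)
    return M.T@(np.asarray(p)-st["tcp_pos"])*100, np.degrees(R.from_matrix(M.T@D).as_rotvec())
E
python3 - <<'E'
from h import *
np.set_printoptions(precision=3,suppress=True)
st=env.get_state(); print(toolR(st))
M=toolR(st);print("yaw y",np.degrees(np.arctan2(M[1,1],M[0,1])))
a=np.radians(21)
for s in (np.pi/2,-np.pi/2): print(goto([.531,.314,.17],a+s))
E
```

```text
[[-0.001  0.367  0.93 ]
 [-0.001  0.93  -0.367]
 [-1.    -0.001 -0.   ]]
yaw y 68.46827748314348
(array([ 3.318, -8.758, 37.876]), array([-42.532,  -0.039,   0.07 ]))
(array([ 3.318, -8.758, 37.876]), array([137.468,   0.088,   0.049]))
```

>>> drive_tool --plan '[[[0,-0.9,3.8,0,0,0,1],[0,-0.9,3.8,0,0,0,1],[0,-0.9,3.8,0,0,0,1],[0,-0.9,3.8,0,0,0,1],[0,-0.9,3.8,0,0,0,1]]]' --squeeze 40

```text
clock: 0.57
tcp_pos: [0.3722, 0.4221, 0.2036]
orientation: [0.695, 0.132, 0.695, -0.132]
wrist_force: [0.6, 0.2, 0.6]
finger_gap: 0.0852
```

>>> drive_tool --plan '[[[0,-0.8,3.4,0,0,0,0.6],[0,-0.8,3.4,0,0,0,0.6],[0,-0.8,3.4,0,0,0,0.6],[0,-0.8,3.4,0,0,0,0.6],[0,-0.8,3.4,0,0,0,0.6]]]'

```text
clock: 0.98
tcp_pos: [0.5158, 0.3224, 0.2035]
orientation: [0.694, 0.132, 0.695, -0.132]
wrist_force: [-0.2, 0.2, -0.1]
finger_gap: 0.0509
```

>>> drive_tool --plan '[[[0,0,0,-7,0,0,0.6],[0,0,0,-7,0,0,0.6],[0,0,0,-7,0,0,0.6],[0,0,0,-7,0,0,0.6],[0,0,0,-7,0,0,0.6]]]'

```text
clock: 1.4
tcp_pos: [0.5147, 0.3234, 0.2033]
orientation: [0.702, -0.085, 0.702, 0.085]
wrist_force: [-0.6, 0.8, 0.3]
finger_gap: 0.0509
```

```bash
python3 - <<'E'
from h import *
np.set_printoptions(precision=4,suppress=True)
st=env.get_state(); im=env.read_camera("wrist"); cv2.imwrite("pics/c.png",im[:,:,::-1])
print(st["clock"],st["tcp_pos"],goto([.531,.314,.1],np.radians(111)),st["joint_pos"],st["finger_gap"])
print(proj("wrist",[.531,.314,.057],st),proj("wrist",[.475,.2925,.057],st))
E
```

```text
1.4 [0.5147 0.3234 0.2033] (array([10.3315, -1.3145,  1.3672]), array([-6.8958, -0.0506,  0.0032])) [0.429  0.3794 0.1393 1.3317 0.0001 0.1883] 0.05085270526045702
[305.869  190.4018] [297.9848 135.188 ]
```

View pics/c.png

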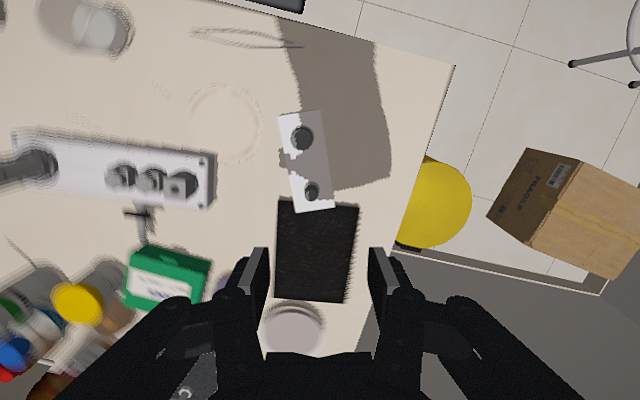

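>>> drive_tool --plan '[[[0,0,0,-6.9,0,0,0.6],[3.5,-0.7,0.6,0,0,0,0.6],[3.5,-0.7,0.6,0,0,0,0.6],[0,0,0,0,0,0,0.6],[0,0,0,0,0,0,0.6]]]'

```text
clock: 1.87
tcp_pos: [0.529, 0.3138, 0.1319]
orientation: [0.694, -0.125, 0.698, 0.124]
wrist_force: [-0.5, -0.4, -0.0]
finger_gap: 0.0515
```

```bash
python3 - <<'E'
from h import *
np.set_printoptions(precision=4,suppress=True)
env.read_camera("top")
st=env.get_state(); im=env.read_camera("wrist"); cv2.imwrite("pics/d.png",im[:,:,::-1])
print(st["clock"],st["tcp_pos"],goto([.531,.314,.1],np.radians(111)),st["joint_pos"],st["finger_gap"])
print(proj("wrist",[.531,.314,.057],st),proj("wrist",[.475,.2925,.057],st))
E
```

```text
1.9167 [0.5302 0.3146 0.134 ] (array([ 3.5375, -0.1054, -0.0632]), array([-0.687 ,  0.0665, -0.0169])) [0.4053 0.4217 0.0322 1.1831 0.0003 0.0513] 0.05095573722558628
[316.6367 199.0282] [315.7405 127.9326]
```

View pics/d.png

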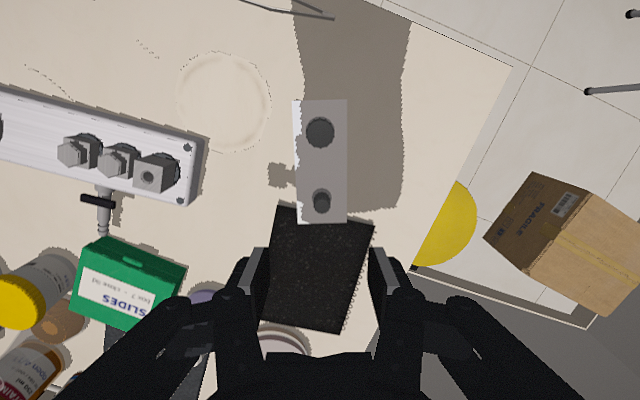

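```bash
python3 - <<'E'
import cv2
a=cv2.imread("pics/d.png")[90:240,260:380]; cv2.imwrite("pics/d2.png",cv2.resize(a,None,fx=4,fy=4,interpolation=cv2.INTER_CUBIC))
a=cv2.imread("pics/d.png")[125:205,120:200]; cv2.imwrite("pics/d3.png",cv2.resize(a,None,fx=5,fy=5,interpolation=cv2.INTER_CUBIC))
E
```

```text
(no output)
```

View pics/d2.png

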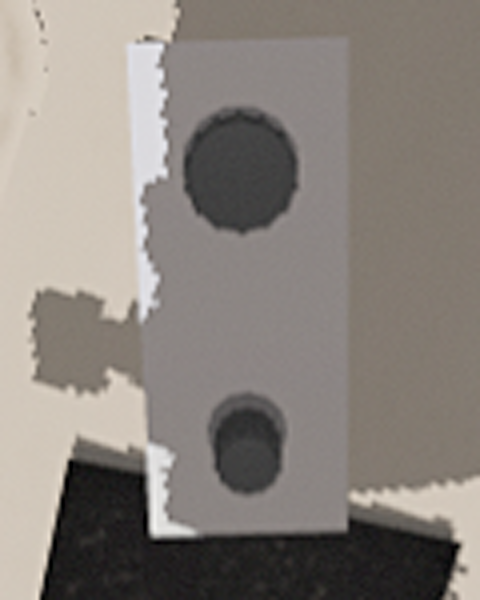

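View pics/d3.png

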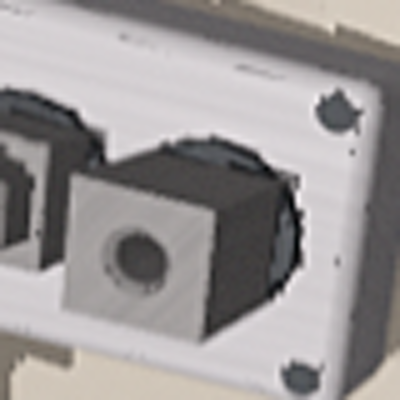

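```bash
python3 - <<'E'
from h import *
np.set_printoptions(precision=4,suppress=True)
st=env.get_state()
S=(321.8,205.7);Tk=(320.2,132.6);P=(148,176.2)
for n,p,z in(("slim",S,.057),("thick",Tk,.057),("port",P,.062)): print(n,onz("wrist",p,z,st))
print("tri slim",tri([ray("top",(230.1,199.1)),ray("scene",(244.5,175.2)),ray("wrist",S,st)]))
print("tri slim",tri([ray("top",(230.1,199.1)),ray("wrist",S,st)]))
for c in((128,44),(348,39),(348,529),(152,537)): print(onz("wrist",(260+c[0]/4,90+c[1]/4),.03,st))
print(toolR(st))
E
```

```text
slim [0.5368 0.3212 0.057 ]
thick [0.4785 0.2978 0.057 ]
port [0.5615 0.1746 0.062 ]
tri slim [0.5332 0.3169 0.0594]
tri slim [0.5285 0.3147 0.0781]
[0.4643 0.2665 0.03  ]
[0.4466 0.3109 0.03  ]
[0.5533 0.3543 0.03  ]
[0.5722 0.3097 0.03  ]
[[ 0.001  -0.3471  0.9378]
 [ 0.0007  0.9378  0.3471]
 [-1.      0.0003  0.0012]]
```

```bash
python3 - <<'E'
from h import *
np.set_printoptions(precision=4,suppress=True)
print(goto([.535,.319,.09],np.radians(111.5)))
E
```

```text
(array([4.5382, 0.2244, 0.4843]), array([-1.187 ,  0.0666, -0.0166]))
```

>>> drive_tool --plan '[[[1.5,0.1,0.2,-1.2,0,0,0.6],[1.5,0.1,0.2,0,0,0,0.6],[1.5,0,0.1,0,0,0,0.6],[0,0,0,0,0,0,0.6],[0,0,0,0,0,0,0.6]]]'

```text
clock: 2.38
tcp_pos: [0.535, 0.319, 0.0904]
orientation: [0.695, -0.132, 0.694, 0.132]
wrist_force: [0.3, -0.4, 0.6]
finger_gap: 0.0509
```

```bash
python3 - <<'E'
from h import *
np.set_printoptions(precision=4,suppress=True)
env.read_camera("top")
st=env.get_state(); im=env.read_camera("wrist"); cv2.imwrite("pics/e.png",im[:,:,::-1])
cv2.imwrite("pics/e2.png",cv2.resize(im[170:320,230:410,::-1],None,fx=4,fy=4,interpolation=cv2.INTER_CUBIC))
print(st["clock"],st["tcp_pos"],st["qvel"].round(3))
E
```

```text
2.4333 [0.5356 0.3191 0.091 ] [-0.001 -0.008  0.006 -0.005  0.    -0.005]
```

View pics/e2.png

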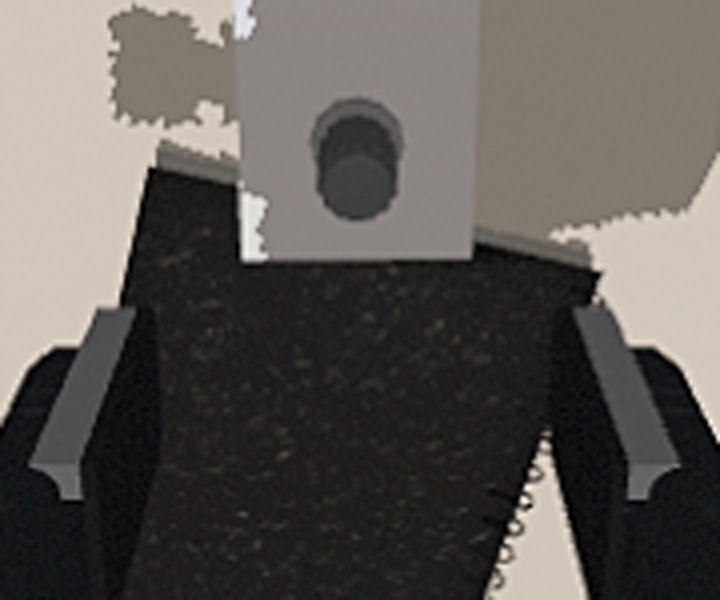

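```bash
python3 - <<'E'
from h import *
np.set_printoptions(precision=4,suppress=True)
st=env.get_state()
for p in((319.5,216.75),):
  P=onz("wrist",p,.057,st); print(P, toolR(st).T@(P-st["tcp_pos"])*100)
print(onz("wrist",(230+357/4,170+143/4),.033,st))
print("tcp px",proj("wrist",st["tcp_pos"],st), "pads proj", [proj("wrist",st["tcp_pos"]+toolR(st)@np.array([-.008,s*.0255,zz]),st) for s in(-1,1) for zz in(-.011,.011)])
E
```

```text
[0.5354 0.3205 0.057 ] [ 3.413   0.1421 -0.0005]
[0.5356 0.3205 0.033 ]
tcp px [317.4511 237.1904] pads proj [array([273.7233, 225.9126]), array([275.3852, 259.2571]), array([361.169 , 226.0784]), array([359.4068, 259.4087])]
```

>>> drive_tool --plan '[[[1.5,0.1,0,0,0,0,0.6],[1.5,0,0,0,0,0,0.6],[1.5,0,0,0,0,0,0.6],[0.9,0,0,0,0,0,0.6],[0,0,0,0,0,0,0.6]]]'

```text
clock: 2.9
tcp_pos: [0.5337, 0.3191, 0.034]
orientation: [0.694, -0.132, 0.695, 0.132]
wrist_force: [-0.1, 0.2, 0.4]
finger_gap: 0.0513
```

```bash
python3 - <<'E'
from h import *
np.set_printoptions(precision=4,suppress=True)
env.read_camera("top")
st=env.get_state(); im=env.read_camera("wrist"); 
cv2.imwrite("pics/f2.png",cv2.resize(im[170:320,230:410,::-1],None,fx=4,fy=4,interpolation=cv2.INTER_CUBIC))
print(st["clock"],st["tcp_pos"],st["wrist_force"])
E
```

```text
2.95 [0.5342 0.3193 0.035 ] [-1.2833  0.1352  0.2783]
```

View pics/f2.png

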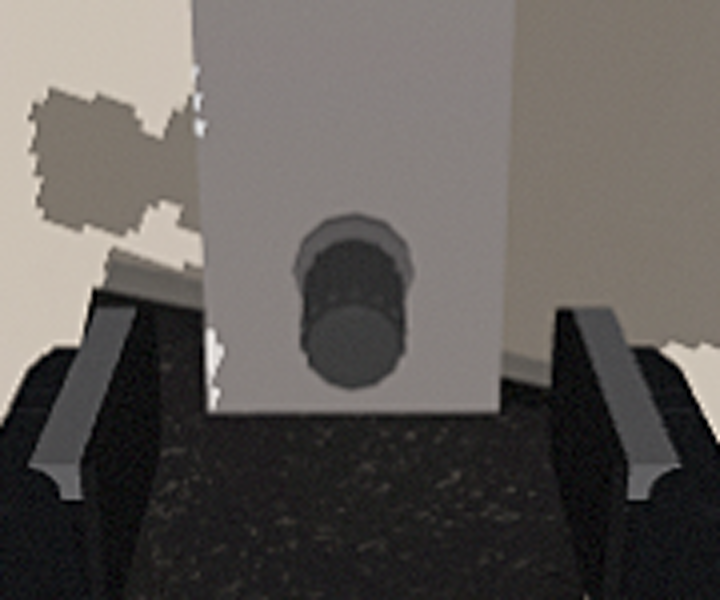

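```bash
python3 - <<'E'
from h import *
np.set_printoptions(precision=4,suppress=True)
st=env.get_state()
P=onz("wrist",(318.25,256.75),.057,st); print(P, toolR(st).T@(P-st["tcp_pos"])*100)
P=onz("wrist",(318.5,170+270/4),.033,st); print(P, toolR(st).T@(P-st["tcp_pos"])*100)
print(st["tcp_pos"])
E
```

```text
[0.5363 0.3207 0.057 ] [-2.1289  0.0487  0.1763]
[0.536  0.3207 0.033 ] [0.271  0.0656 0.1511]
[0.5349 0.3196 0.0357]
```

>>> drive_tool --plan '[[[0,0.05,0.15,0,0,0,0.6],[0,0,0,0,0,0,0],[0,0,0,0,0,0,0],[0,0,0,0,0,0,0],[0,0,0,0,0,0,0]]]' --squeeze 40

```text
clock: 3.42
tcp_pos: [0.5359, 0.3205, 0.0352]
orientation: [0.695, -0.132, 0.694, 0.132]
wrist_force: [0.7, -0.3, 0.0]
finger_gap: 0.003
```

>>> drive_tool --plan '[[[-0.5,0,0,0,0,0,0],[-1.5,0,0,0,0,0,0],[-3,0,0,0,0,0,0],[-3,0,0,0,0,0,0],[0,0,0,0,0,0,0]]]'

```text
clock: 3.83
tcp_pos: [0.5391, 0.3219, 0.1217]
orientation: [0.698, -0.132, 0.691, 0.133]
wrist_force: [1.1, 0.0, 0.6]
finger_gap: -0.0002
```

```bash
python3 - <<'E'
from h import *
np.set_printoptions(precision=4,suppress=True)
env.read_camera("top")
st=env.get_state(); im=env.read_camera("wrist"); cv2.imwrite("pics/g.png",im[:,:,::-1])
cv2.imwrite("pics/g2.png",cv2.resize(im[170:320,230:410,::-1],None,fx=4,fy=4,interpolation=cv2.INTER_CUBIC))
print(st["clock"],st["tcp_pos"],st["wrist_force"],st["finger_gap"])
E
```

```text
3.8833 [0.5383 0.3216 0.1193] [0.3191 0.7364 0.3116] 9.307954028064907e-05
```

View pics/g2.png

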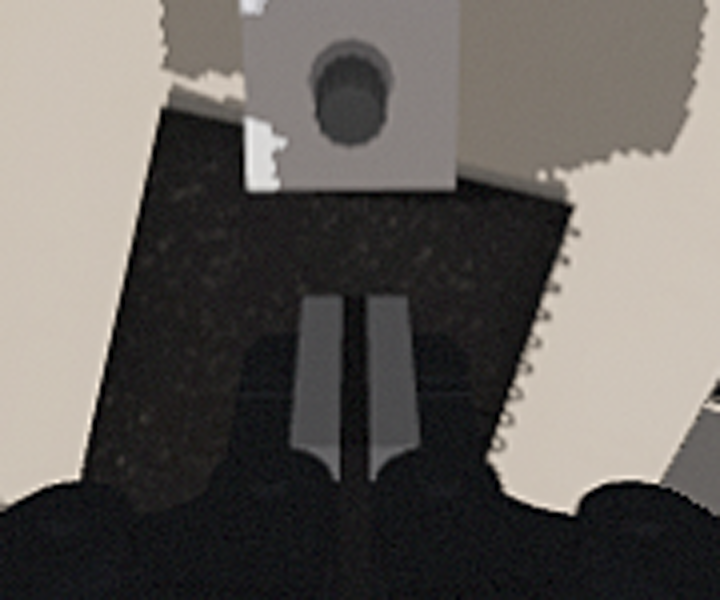

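View pics/g.png

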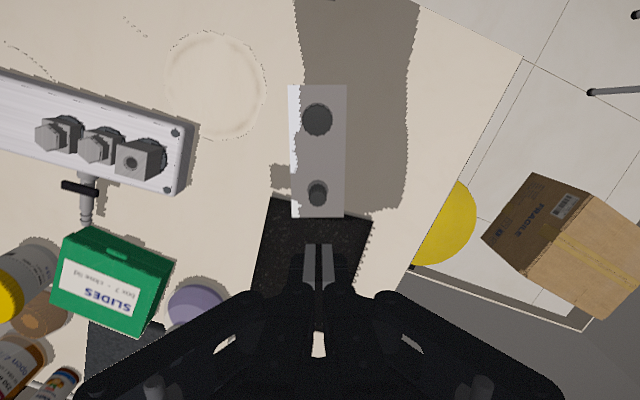

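```bash
python3 - <<'E'
from h import *
np.set_printoptions(precision=4,suppress=True)
st=env.get_state(); im=env.read_camera("top").copy(); s=env.read_camera("scene").copy()
print(st["tcp_pos"],proj("top",st["tcp_pos"]),proj("scene",st["tcp_pos"]))
a=cv2.resize(im[150:240,190:290,::-1],None,fx=6,fy=6,interpolation=cv2.INTER_CUBIC)
cv2.imwrite("pics/h_top.png",a)
cv2.imwrite("pics/h_sc.png",cv2.resize(s[110:230,200:300,::-1],None,fx=5,fy=5,interpolation=cv2.INTER_CUBIC))
print("wrist est",onz("wrist",(317.5,198.75),.057,st))
for z in(-.011,0,.011):
  for x in(0,-.02): print(x,z,proj("wrist",st["tcp_pos"]+toolR(st)@np.array([x,0,z]),st))
E
```

```text
[0.537 0.321 0.117] [223.6684 194.2897] [240.373  156.8118]
wrist est [0.5325 0.3191 0.057 ]
0 -0.011 [317.4789 220.7556]
-0.02 -0.011 [317.4099 234.8247]
0 0 [317.4534 237.1922]
-0.02 0 [317.3833 252.7979]
0 0.011 [317.4291 253.0034]
-0.02 0.011 [317.358 269.999]
```

View pics/h_top.png

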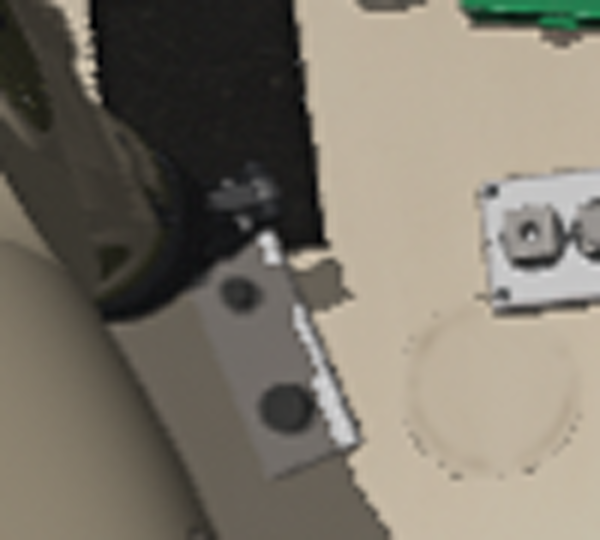

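View pics/h_sc.png

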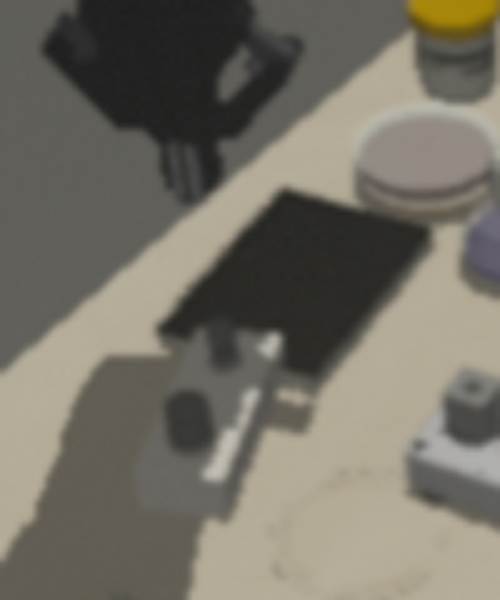

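```bash
python3 - <<'E'
from h import *
np.set_printoptions(precision=4,suppress=True)
st=env.get_state(); M=toolR(st)
for x in (0,-.01,-.02,-.03,-.04):
  p=st["tcp_pos"]+M@np.array([x,0,0]); print(x,(proj("scene",p)-[200,110])*5,(proj("top",p)-[190,150])*6, [proj("wrist",st["tcp_pos"]+M@np.array([x,0.,z]),st).round(1) for z in(-.011,.011)])
E
```

```text
0 [201.5146 240.5776] [205.0022 270.2595] [array([317.5, 220.8]), array([317.4, 253. ])]
-0.01 [198.9635 225.2507] [200.1975 267.7884] [array([317.4, 227.4]), array([317.4, 261.1])]
-0.02 [196.38   209.7177] [195.3114 265.2754] [array([317.4, 234.8]), array([317.4, 270. ])]
-0.03 [193.7635 193.9747] [190.3417 262.7193] [array([317.4, 243.1]), array([317.3, 280. ])]
-0.04 [191.1134 178.0177] [185.2863 260.119 ] [array([317.3, 252.5]), array([317.3, 291.1])]
```

```bash
python3 - <<'E'
from h import *
np.set_printoptions(precision=4,suppress=True)
st=env.get_state(); im=env.read_camera("top").copy(); st2=env.get_state()
print(st["tcp_pos"],st2["tcp_pos"],st2["orientation"],st2["qvel"],st2["finger_gap"],st2["joint_pos"])
g=cv2.convertScaleAbs(im[130:230,150:270,::-1],alpha=2.0,beta=20)
cv2.imwrite("pics/i_top.png",cv2.resize(g,None,fx=6,fy=6,interpolation=cv2.INTER_CUBIC))
g=cv2.convertScaleAbs(env.read_camera("scene")[80:200,190:310,::-1],alpha=2.0,beta=20)
cv2.imwrite("pics/i_sc.png",cv2.resize(g,None,fx=5,fy=5,interpolation=cv2.INTER_CUBIC))
print((proj("top",st2["tcp_pos"])-[150,130])*6)
print((proj("scene",st2["tcp_pos"])-[190,80])*5)
E
```

```text
[0.5352 0.3202 0.1143] [0.5349 0.32   0.1138] [ 0.694  -0.1324  0.6953  0.1321] [ 0.001   0.0093 -0.0062 -0.0004 -0.0011  0.0006] 2.1535161873901168e-05 [0.4104 0.4453 0.0177 1.1452 0.     0.034 ]
[445.7002 391.0836]
[251.5626 391.9155]
```

View pics/i_top.png

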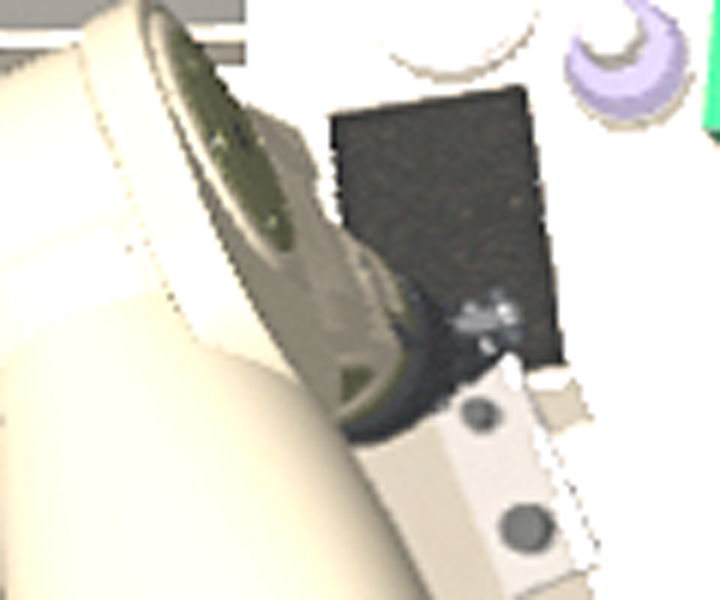

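View pics/i_sc.png

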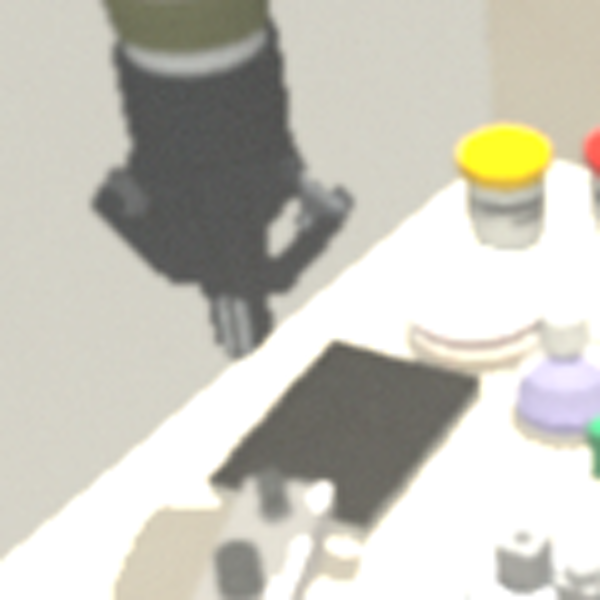

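>>> drive_tool --plan '[[[1,0,0,0,0,0,0.45],[1.5,0,0,0,0,0,0.45],[1.5,0,0,0,0,0,0.45],[0,0,0,0,0,0,0.45],[0,0,0,0,0,0,0.45]]]'

```text
clock: 4.55
tcp_pos: [0.5341, 0.3197, 0.0727]
orientation: [0.693, -0.133, 0.696, 0.132]
wrist_force: [-0.2, 0.1, 1.0]
finger_gap: 0.0384
```

>>> drive_tool --plan '[[[1.4,0,0,0,0,0,0.45],[1.4,0,0,0,0,0,0.45],[1.4,0,0,0,0,0,0.45],[0.9,0,0,0,0,0,0.45],[0,0,0,0,0,0,0.45]]]'

```text
clock: 4.97
tcp_pos: [0.5344, 0.3198, 0.0221]
orientation: [0.694, -0.132, 0.696, 0.132]
wrist_force: [-0.4, 0.1, -0.3]
finger_gap: 0.0385
```

```bash
python3 - <<'E'
from h import *
np.set_printoptions(precision=4,suppress=True)
s=env.read_camera("scene")
st=env.get_state(); im=env.read_camera("wrist"); 
a=cv2.resize(im[170:320,230:410,::-1],None,fx=3,fy=3,interpolation=cv2.INTER_CUBIC)
g=cv2.convertScaleAbs(s[120:210,210:270,::-1],alpha=2.0,beta=20)
b=cv2.resize(g,(300,450),interpolation=cv2.INTER_CUBIC)
cv2.imwrite("pics/j.png",np.hstack([a[:, :500],b]))
print(st["clock"],st["tcp_pos"],st["wrist_force"],st["finger_gap"])
E
```

```text
5.0167 [0.535  0.3201 0.0232] [-0.5658  0.525   0.3277] 0.038621393996882324
```

View pics/j.png

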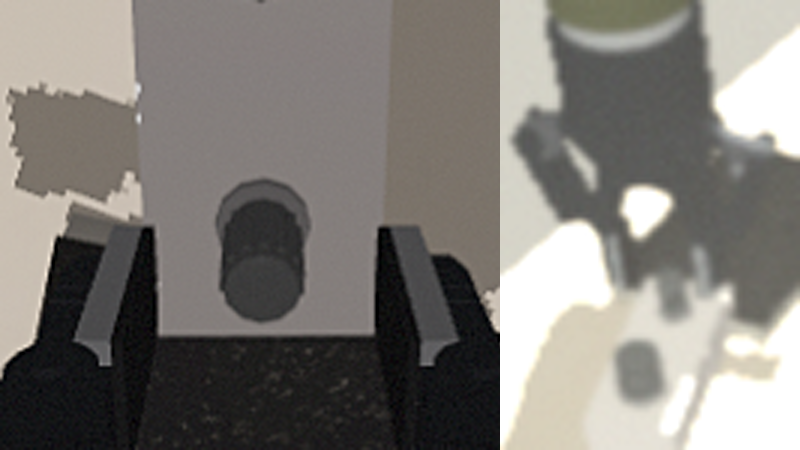

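```bash
python3 - <<'E'
from h import *
np.set_printoptions(precision=4,suppress=True)
st=env.get_state()
P=onz("wrist",(317.3,265.7),.057,st); print(st["tcp_pos"],P, toolR(st).T@(P-st["tcp_pos"])*100)
E
```

```text
[0.5358 0.3204 0.0241] [0.5362 0.3206 0.057 ] [-3.2895 -0.0014  0.0503]
```

>>> drive_tool --plan '[[[0.7,0,0,0,0,0,0.45],[0.6,0,0,0,0,0,0.45],[0,0,0,0,0,0,0.45],[0,0,0,0,0,0,0],[0,0,0,0,0,0,0]]]' --squeeze 40

```text
clock: 5.48
tcp_pos: [0.5357, 0.3204, 0.0109]
orientation: [0.695, -0.132, 0.695, 0.132]
wrist_force: [0.1, -0.3, -0.1]
finger_gap: 0.0153
```

>>> drive_tool --plan '[[[0,0,0,0,0,0,0],[0,0,0,0,0,0,0],[0,0,0,0,0,0,0],[0,0,0,0,0,0,0],[0,0,0,0,0,0,0]]]'

```text
clock: 5.9
tcp_pos: [0.5358, 0.3205, 0.0111]
orientation: [0.695, -0.132, 0.694, 0.132]
wrist_force: [-0.1, -0.0, 1.0]
finger_gap: 0.0125
```

```bash
python3 - <<'E'
from h import *
np.set_printoptions(precision=4,suppress=True)
st=env.get_state(); im=env.read_camera("wrist"); s=env.read_camera("scene")
a=cv2.resize(im[170:320,230:410,::-1],None,fx=3,fy=3,interpolation=cv2.INTER_CUBIC)
g=cv2.convertScaleAbs(s[120:210,210:270,::-1],alpha=2.0,beta=20)
b=cv2.resize(g,(300,450),interpolation=cv2.INTER_CUBIC)
cv2.imwrite("pics/k.png",np.hstack([a[:, :500],b]))
print(st["clock"],st["tcp_pos"],st["wrist_force"],st["finger_gap"])
E
```

```text
5.9 [0.5358 0.3205 0.0111] [-0.0913 -0.0276  0.9601] 0.012547764465809541
```

View pics/k.png

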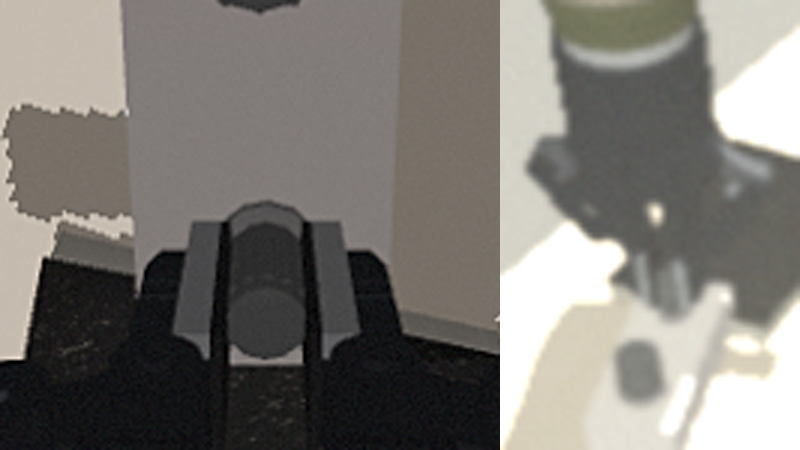

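```bash
python3 - <<'E'
from h import *
np.set_printoptions(precision=4,suppress=True)
st=env.get_state()
P=onz("wrist",(319,277.7),.057,st); print(st["tcp_pos"],P, toolR(st).T@(P-st["tcp_pos"])*100)
E
```

```text
[0.5359 0.3205 0.0111] [0.5348 0.321  0.057 ] [-4.5935  0.0824 -0.077 ]
```

>>> drive_tool --plan '[[[-0.5,0,0,0,0,0,0],[-1.5,0,0,0,0,0,0],[-3,0,0,0,0,0,0],[-4,0,0,0,0,0,0],[0,0,0,0,0,0,0]]]'

```text
clock: 6.42
tcp_pos: [0.5397, 0.3222, 0.1088]
orientation: [0.699, -0.131, 0.691, 0.133]
wrist_force: [2.4, 0.3, 0.8]
finger_gap: 0.0123
```

```bash
python3 - <<'E'
from h import *
np.set_printoptions(precision=4,suppress=True)
env.read_camera("top");env.read_camera("top");env.read_camera("top");
st=env.get_state(); im=env.read_camera("wrist");cv2.imwrite("pics/l.png",im[:,:,::-1])
cv2.imwrite("pics/l2.png",cv2.resize(im[170:320,230:410,::-1],None,fx=4,fy=4,interpolation=cv2.INTER_CUBIC))
print(st["clock"],st["tcp_pos"],st["orientation"],st["wrist_force"],st["finger_gap"])
E
```

```text
6.5667 [0.536  0.3205 0.1015] [ 0.6951 -0.1322  0.6941  0.1324] [-0.2711 -0.6485 -0.1455] 0.012001976827901002
```

View pics/l2.png

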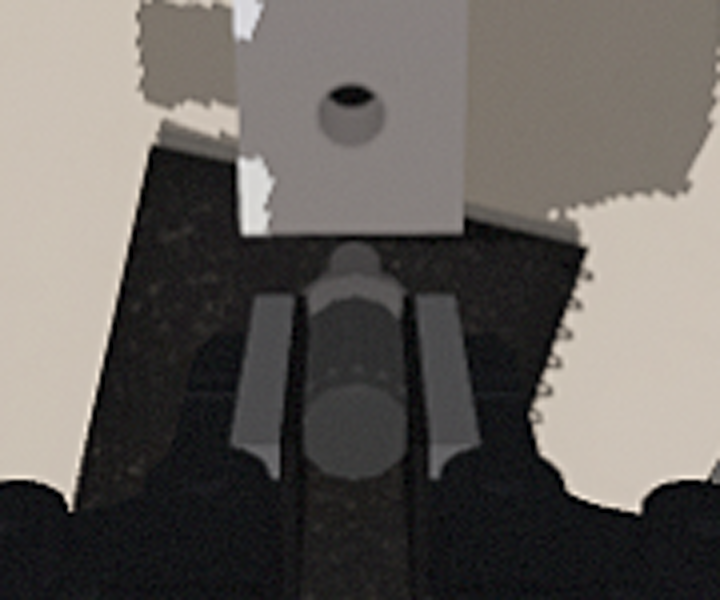

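View pics/l.png

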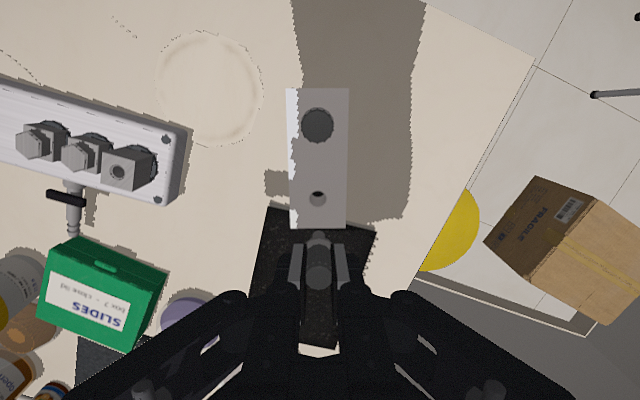

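```bash
cat >> h.py <<'E'
def projt(p):
    m=env.camera_model("wrist");K=m["camera_matrix"];T=np.linalg.inv(m["T_tool_cam"]);q=T[:3,:3]@np.asarray(p,float)+T[:3,3];s=q[:2]/q[2];s=s*(1+m["k1"]*(s@s));return K[:2,:2]@s+K[:2,2]
E
python3 - <<'E'
from h import *
np.set_printoptions(precision=4,suppress=True)
st=env.get_state()
for z0 in(-.001,0,.001): print(z0,"headtop",projt([-.0459,.0005,z0]),"tip edge",projt([.0031,.0005,z0-.004]),"tip c",projt([.0031,.0005,z0]),"flange far",projt([-.0189,.0005,z0-.0095]))
P=onz("wrist",(112+6,171.5),.062,st);print(st["tcp_pos"],"port",P)
a=cv2.imread("pics/l.png")[140:205,90:170]; cv2.imwrite("pics/l3.png",cv2.resize(a,None,fx=8,fy=8,interpolation=cv2.INTER_CUBIC))
E
```

```text
-0.001 headtop [318.32   277.2408] tip edge [318.2759 227.7554] tip c [318.2614 233.6024] flange far [318.3235 234.7993]
0 headtop [318.3151 279.0502] tip edge [318.2723 229.2247] tip c [318.2578 235.0515] flange far [318.3192 236.454 ]
0.001 headtop [318.3102 280.851 ] tip edge [318.2686 230.689 ] tip c [318.2542 236.4956] flange far [318.315  238.1022]
[0.5351 0.3201 0.1003] port [0.5574 0.1746 0.062 ]
```

View pics/l3.png

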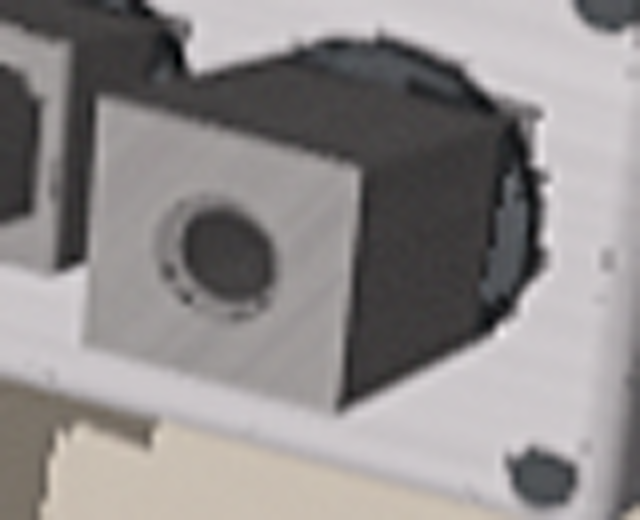

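>>> drive_tool --plan '[[[0,-2.9,-0.65,0,0,0,0],[0,-2.9,-0.65,0,0,0,0],[0,-2.9,-0.65,0,0,0,0],[0,-2.9,-0.65,0,0,0,0],[0,-2.8,-0.65,0,0,0,0]]]'

```text
clock: 7.03
tcp_pos: [0.5569, 0.173, 0.0988]
orientation: [0.693, -0.132, 0.696, 0.132]
wrist_force: [0.2, -0.1, -0.5]
finger_gap: 0.0121
```

>>> drive_tool --plan '[[[0,0,0,5.5,0,0,0],[0,0,0,5.5,0,0,0],[0,0,0,5.5,0,0,0],[0,0,0,0,0,0,0],[0,0,0,0,0,0,0]]]'

```text
clock: 7.45
tcp_pos: [0.5573, 0.1743, 0.0993]
orientation: [0.705, -0.032, 0.707, 0.032]
wrist_force: [0.1, 0.5, -0.6]
finger_gap: 0.0124
```

```bash
python3 - <<'E'
from h import *
np.set_printoptions(precision=4,suppress=True)
env.read_camera("top");
st=env.get_state(); im=env.read_camera("wrist");cv2.imwrite("pics/m.png",im[:,:,::-1])
cv2.imwrite("pics/m2.png",cv2.resize(im[170:320,230:410,::-1],None,fx=4,fy=4,interpolation=cv2.INTER_CUBIC))
print(st["clock"],st["tcp_pos"],st["orientation"],st["wrist_force"],st["finger_gap"],goto([.5574,.1746,.09],np.radians(95)))
E
```

```text
7.5 [0.5575 0.1744 0.0996] [ 0.7056 -0.0323  0.7072  0.0321] [-0.6553  0.1509  0.0041] 0.012172201242838228 (array([ 0.9856,  0.0077, -0.0247]), array([ 0.2081, -0.0997,  0.0032]))
```

View pics/m2.png

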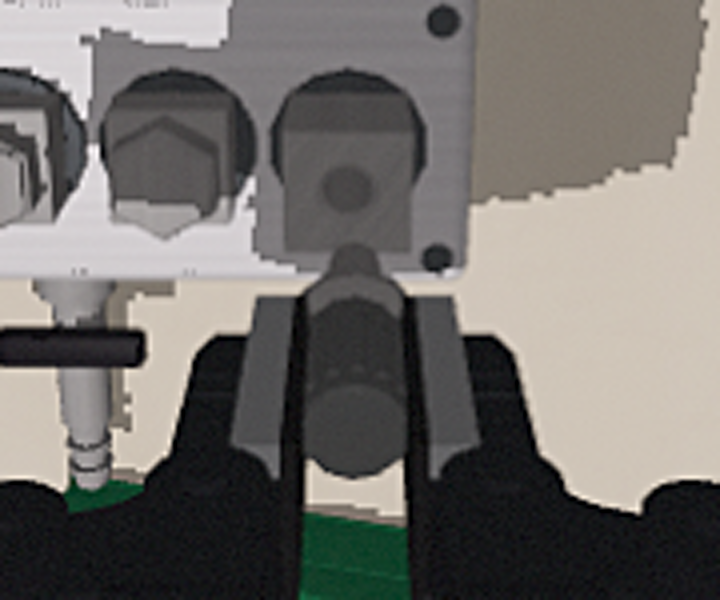

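View pics/m.png

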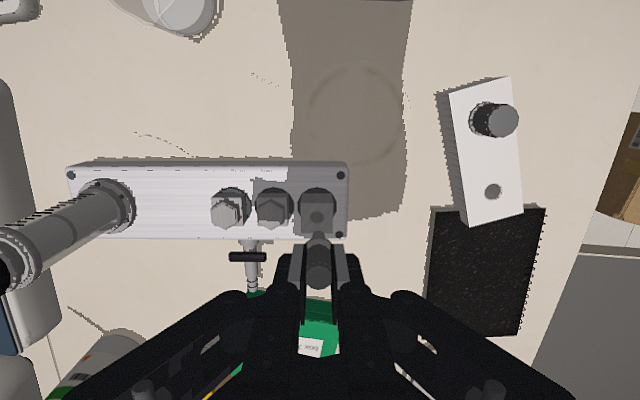

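```bash
python3 - <<'E'
from h import *
np.set_printoptions(precision=4,suppress=True)
st=env.get_state()
P=onz("wrist",(316.8,217.2),.062,st); print(st["tcp_pos"],P, toolR(st).T@(P-st["tcp_pos"])*100)
# fitting base check: tip of plug y from image 318.6
print(toolR(st))
E
```

```text
[0.5577 0.1745 0.0999] [0.5594 0.174  0.062 ] [ 3.7852 -0.0691  0.1773]
[[-0.0017 -0.0908  0.9959]
 [-0.0002  0.9959  0.0908]
 [-1.     -0.0001 -0.0017]]
```

>>> drive_tool --plan '[[[1,-0.13,0.13,0,0,0,0],[1,0,0,0,0,0,0],[0.4,0,0,0,0,0,0],[0,0,0,0,0,0,0],[0,0,0,0,0,0,0]]]'

```text
clock: 7.97
tcp_pos: [0.5591, 0.1733, 0.076]
orientation: [0.706, -0.031, 0.707, 0.031]
wrist_force: [0.4, 0.3, 0.1]
finger_gap: 0.012
```

```bash
python3 - <<'E'
from h import *
np.set_printoptions(precision=4,suppress=True)
s=env.read_camera("scene");
st=env.get_state(); im=env.read_camera("wrist");cv2.imwrite("pics/n.png",im[:,:,::-1])
cv2.imwrite("pics/n2.png",cv2.resize(im[190:290,260:380,::-1],None,fx=6,fy=6,interpolation=cv2.INTER_CUBIC))
cv2.imwrite("pics/n3.png",cv2.resize(cv2.convertScaleAbs(s[140:220,250:350,::-1],alpha=1.6,beta=10),None,fx=6,fy=6,interpolation=cv2.INTER_CUBIC))
print(st["clock"],st["tcp_pos"],st["orientation"],st["wrist_force"],st["finger_gap"])
E
```

```text
8.0167 [0.5596 0.1734 0.0765] [ 0.7062 -0.0314  0.7066  0.0314] [ 0.1851 -0.2089  0.3432] 0.012419812537523632
```

View pics/n2.png

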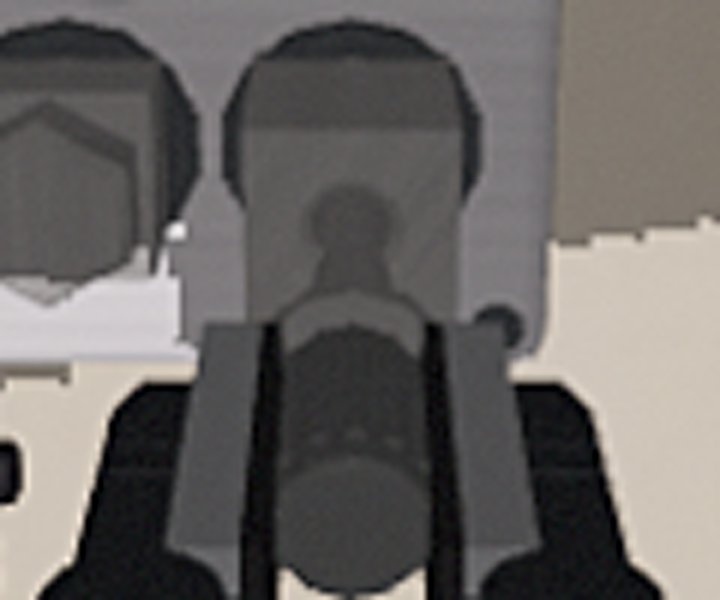

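View pics/n3.png

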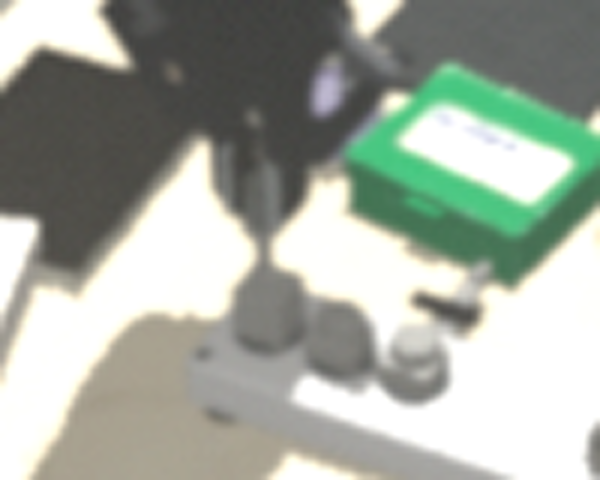

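```bash
python3 - <<'E'
from h import *
np.set_printoptions(precision=4,suppress=True)
st=env.get_state(); M=toolR(st)
f=lambda c,z:M.T@(onz("wrist",(260+c[0]/6,190+c[1]/6),z,st)-st["tcp_pos"])*100
print(st["tcp_pos"],"far edge",f((353,128),.062),"left",f((246,210),.062),"right",f((463,210),.062),"circ top",f((352,181),.062),"cap base",)
print("headtop",projt([-.0459,.0006,.0005]), 190+527/6)
for z in(-.001,0,.001,.002): print(z,(projt([-.0155,0.0006,z-.0095])-[260,190])*6,(projt([.0031,0.0006,z-.004])-[260,190])*6)
E
```

```text
[0.5599 0.1734 0.0769] far edge [ 1.492   0.0716 -1.154 ] left [ 1.4922 -1.1103 -0.1814] right [ 1.4923  1.2924 -0.186 ] circ top [ 1.4921  0.0624 -0.5305] cap base
headtop [318.8427 280.0598] 277.8333333333333
-0.001 [352.5597 253.8211] [351.9958 227.0956]
0 [352.5297 263.591 ] [351.9698 235.9107]
0.001 [352.4998 273.3229] [351.9439 244.6954]
0.002 [352.47   283.0173] [351.9182 253.4496]
```

>>> drive_tool --plan '[[[0.5,0,0,0,0,0,0],[0.5,0,0,0,0,0,0],[0.3,0,0,0,0,0,0],[0.2,0,0,0,0,0,0],[0,0,0,0,0,0,0]]]'

```text
clock: 8.48
tcp_pos: [0.5595, 0.1733, 0.0611]
orientation: [0.706, -0.031, 0.707, 0.031]
wrist_force: [-0.2, 0.3, 0.0]
finger_gap: 0.0124
```

```bash
python3 - <<'E'
from h import *
np.set_printoptions(precision=4,suppress=True)
s=env.read_camera("top");
st=env.get_state(); im=env.read_camera("wrist")
cv2.imwrite("pics/o2.png",cv2.resize(im[190:290,260:380,::-1],None,fx=6,fy=6,interpolation=cv2.INTER_CUBIC))
print(st["clock"],st["tcp_pos"],st["orientation"],st["wrist_force"],st["ft_torque"],st["finger_gap"])
E
```

```text
8.5333 [0.5596 0.1733 0.0615] [ 0.7063 -0.0313  0.7065  0.0313] [-0.0432 -0.3178 -0.9297] [-0.065  -0.0279  0.0271] 0.012004907594544267
```

View pics/o2.png

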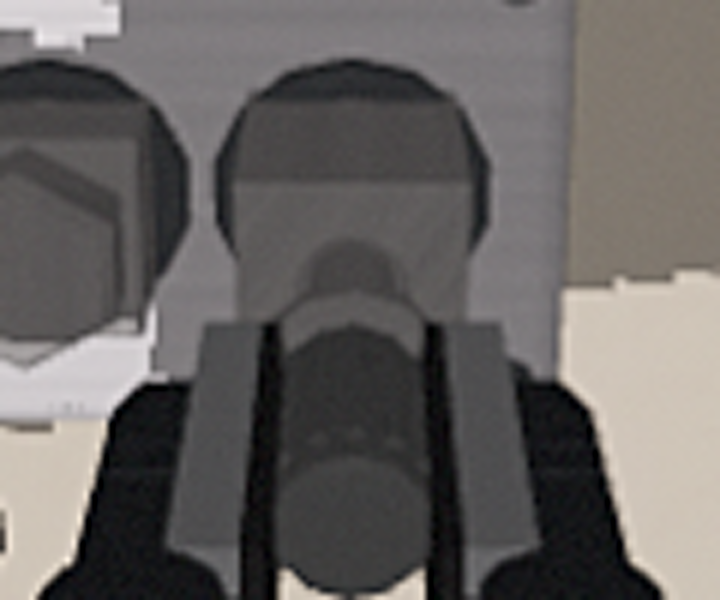

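>>> drive_tool --plan '[[[0.3,0,0,0,0,0,0],[0.3,0,0,0,0,0,0],[0.3,0,0,0,0,0,0],[0.3,0,0,0,0,0,0],[0,0,0,0,0,0,0]]]'

```text
clock: 9.0
tcp_pos: [0.5596, 0.1733, 0.049]
orientation: [0.706, -0.031, 0.707, 0.031]
wrist_force: [1.0, -0.4, -1.2]
finger_gap: 0.012
```

>>> drive_tool --plan '[[[0.2,0,0,0,0,0,0],[0.2,0,0,0,0,0,0],[0.1,0,0,0,0,0,0],[0.1,0,0,0,0,0,0],[0,0,0,0,0,0,0]]]'

```text
clock: 9.42
tcp_pos: [0.5597, 0.1733, 0.0436]
orientation: [0.706, -0.031, 0.706, 0.031]
wrist_force: [0.1, -0.2, -0.4]
finger_gap: 0.0125
```

>>> drive_tool --plan '[[[0.1,0,0,0,0,0,0],[0.1,0,0,0,0,0,0],[0,0,0,0,0,0,0],[0,0,0,0,0,0,0],[0,0,0,0,0,0,0]]]'

```text
clock: 9.83
tcp_pos: [0.56, 0.1734, 0.043]
orientation: [0.707, -0.031, 0.706, 0.031]
wrist_force: [-2.1, 0.8, 7.1]
finger_gap: 0.0121
```

Contact at the expected home height (TCP 0.043). A bit more push, then look.

>>> drive_tool --plan '[[[0.1,0,0,0,0,0,0],[0.1,0,0,0,0,0,0],[0,0,0,0,0,0,0],[0,0,0,0,0,0,0],[0,0,0,0,0,0,0]]]'

```text
clock: 10.25
tcp_pos: [0.5602, 0.1734, 0.0429]
orientation: [0.707, -0.031, 0.706, 0.031]
wrist_force: [-6.1, -2.0, 18.7]
finger_gap: 0.0121
```

```bash
python3 - <<'E'
from h import *
np.set_printoptions(precision=4,suppress=True)
s=env.read_camera("scene");
st=env.get_state(); im=env.read_camera("wrist")
cv2.imwrite("pics/p2.png",cv2.resize(im[190:290,260:380,::-1],None,fx=6,fy=6,interpolation=cv2.INTER_CUBIC))
cv2.imwrite("pics/p3.png",cv2.resize(cv2.convertScaleAbs(s[140:220,250:350,::-1],alpha=1.6,beta=10),None,fx=6,fy=6,interpolation=cv2.INTER_CUBIC))
print(st["clock"],st["tcp_pos"],st["orientation"],st["wrist_force"],st["ft_torque"],st["finger_gap"])
E
```

```text
10.3 [0.5602 0.1734 0.0429] [ 0.7072 -0.0312  0.7056  0.0314] [-6.4861 -1.6144 18.4167] [-0.2495  1.3007 -0.0213] 0.01216011033205401
```

View pics/p2.png

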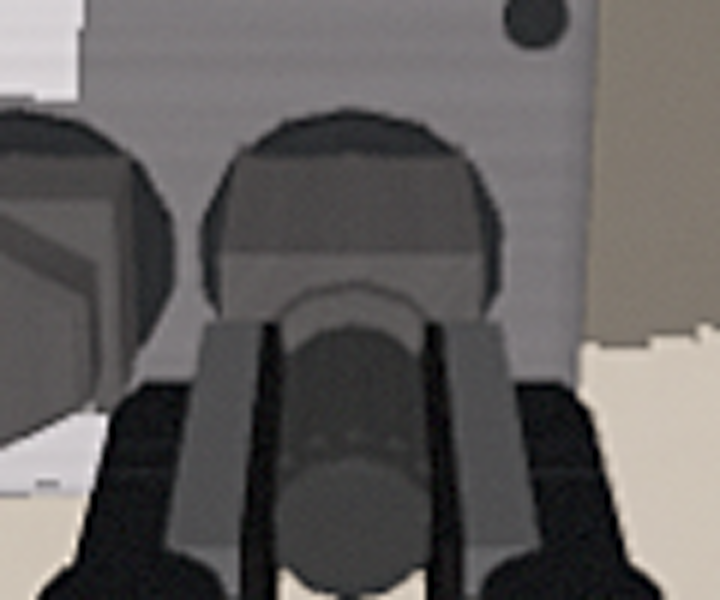

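View pics/p3.png

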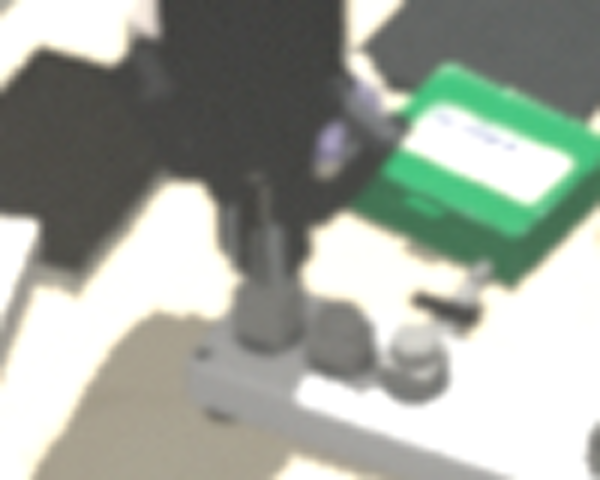

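>>> drive_tool --plan '[[[-0.3,0,0,0,0,0,0],[0,0,0,0,0,0,0.45],[0,0,0,0,0,0,0.45],[0,0,0,0,0,0,0.45],[0,0,0,0,0,0,0.45]]]'

```text
clock: 10.77
tcp_pos: [0.5595, 0.1733, 0.0423]
orientation: [0.706, -0.031, 0.707, 0.031]
wrist_force: [0.1, 1.5, -0.9]
finger_gap: 0.0385
```

>>> drive_tool --plan '[[[-1,0,0,0,0,0,0.45],[-2,0,0,0,0,0,0.45],[-4,0,0,0,0,0,0.6],[-4,0,0,0,0,0,0.6],[-2,0,0,0,0,0,0.6]]]'

```text
clock: 11.18
tcp_pos: [0.5615, 0.1736, 0.1782]
orientation: [0.708, -0.031, 0.704, 0.032]
wrist_force: [0.9, 0.5, 0.0]
finger_gap: 0.0512
```

```bash
python3 - <<'E'
from h import *
np.set_printoptions(precision=4,suppress=True)
env.read_camera("top");env.read_camera("top");s=env.read_camera("scene")
st=env.get_state(); im=env.read_camera("wrist"); cv2.imwrite("pics/q.png",im[:,:,::-1])
cv2.imwrite("pics/q3.png",cv2.resize(cv2.convertScaleAbs(s[140:240,250:390,::-1],alpha=1.6,beta=10),None,fx=5,fy=5,interpolation=cv2.INTER_CUBIC))
print(st["clock"],st["tcp_pos"],st["wrist_force"],st["finger_gap"],goto([.5745,-.001,.18],np.radians(95)))
E
```

```text
11.3333 [0.5615 0.1736 0.1758] [-0.6674 -0.0913 -1.3589] 0.05074736402058079 (array([ -0.6325, -17.502 ,  -0.1191]), array([ 0.0726,  0.1004, -0.0127]))
```

View pics/q.png

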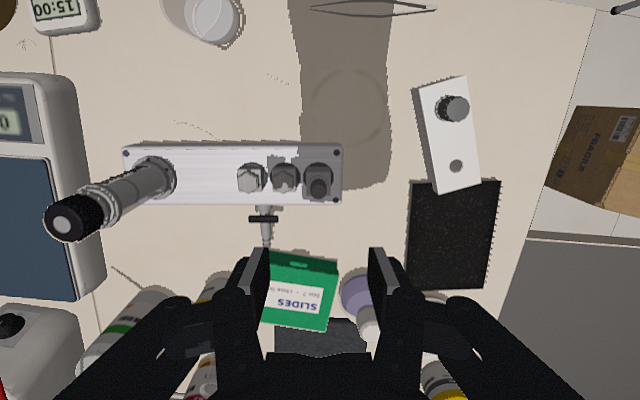

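View pics/q3.png

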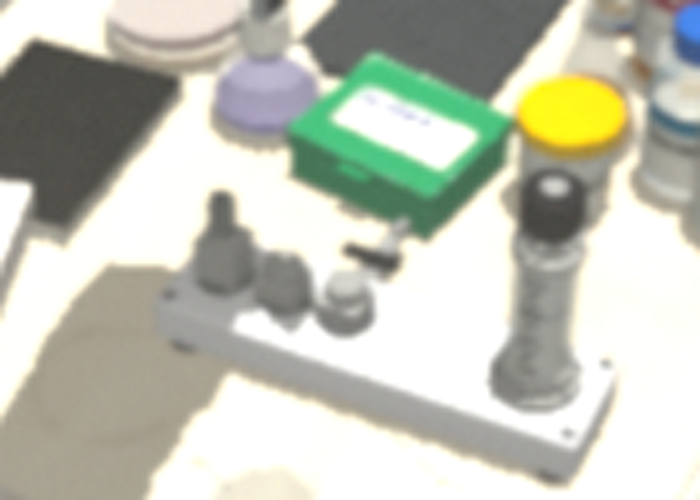

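```bash
python3 - <<'E'
from h import *
np.set_printoptions(precision=4,suppress=True)
st=env.get_state()
print(st["tcp_pos"],onz("wrist",(63,225),.162,st))
E
```

```text
[0.5602 0.1734 0.1737] [0.5732 0.0021 0.162 ]
```

>>> drive_tool --plan '[[[0,-3.3,0,0,0,0,0.6],[0,-3.3,0,0,0,0,0.6],[0,-3.3,0,0,0,0,0.6],[0,-3.3,0,0,0,0,0.6],[0,-3.3,0,0,0,0,0.6]]]'

```text
clock: 11.8
tcp_pos: [0.573, 0.0078, 0.1708]
orientation: [0.705, -0.031, 0.708, 0.032]
wrist_force: [1.0, 0.4, 0.1]
finger_gap: 0.0517
```

>>> drive_tool --plan '[[[0,-1,0,0,0,0,0.6],[0,0,0,0,0,0,0.6],[0,0,0,0,0,0,0.6],[0,0,0,0,0,0,0.6],[0,0,0,0,0,0,0.6]]]'

```text
clock: 12.22
tcp_pos: [0.5748, 0.0005, 0.1724]
orientation: [0.706, -0.032, 0.707, 0.032]
wrist_force: [0.0, -0.2, 0.4]
finger_gap: 0.0513
```

```bash
python3 - <<'E'
from h import *
np.set_printoptions(precision=4,suppress=True)
env.read_camera("top")
st=env.get_state(); im=env.read_camera("wrist"); cv2.imwrite("pics/r.png",im[:,:,::-1])
print(st["clock"],st["tcp_pos"],st["orientation"],st["wrist_force"],st["finger_gap"])
E
```

```text
12.2667 [0.575  0.0005 0.1725] [ 0.7062 -0.0318  0.7066  0.0321] [ 0.3515 -0.3299 -0.5076] 0.05130406283327434
```

View pics/r.png

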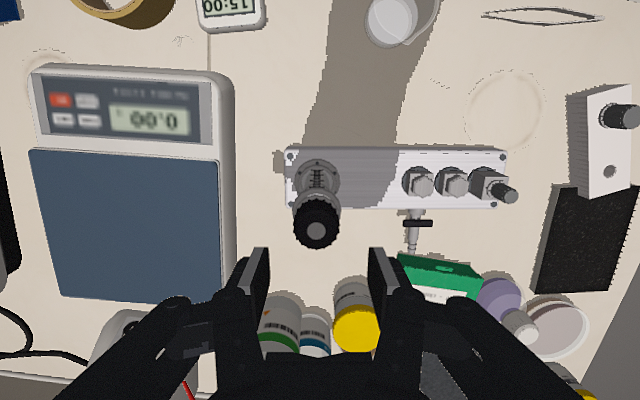

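```bash
python3 - <<'E'
import cv2
a=cv2.imread("pics/r.png")[150:260,270:370]; cv2.imwrite("pics/r2.png",cv2.resize(cv2.convertScaleAbs(a,alpha=1.8,beta=20),None,fx=5,fy=5,interpolation=cv2.INTER_CUBIC))
E
```

```text
(no output)
```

View pics/r2.png

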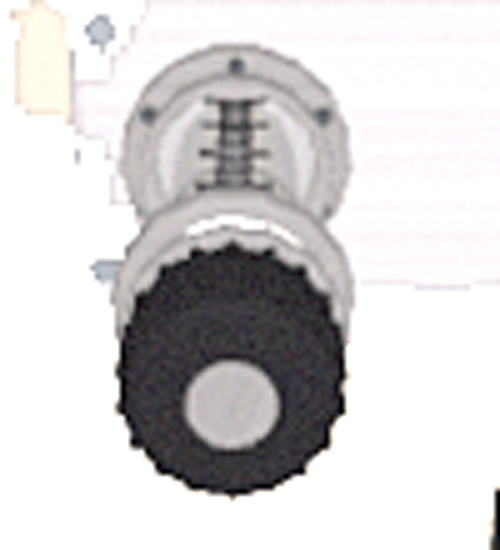

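```bash
python3 - <<'E'
from h import *
np.set_printoptions(precision=4,suppress=True)
st=env.get_state()
P=onz("wrist",(316.4,231),.162,st); print(st["tcp_pos"],P, toolR(st).T@(P-st["tcp_pos"])*100)
E
```

```text
[0.575  0.0004 0.1727] [ 0.5757 -0.0004  0.162 ] [ 1.0668 -0.085   0.0589]
```

>>> drive_tool --plan '[[[1,-0.13,0.05,0,0,0,0.6],[1.5,0,0,0,0,0,0.6],[1.5,0,0,0,0,0,0.6],[0.5,0,0,0,0,0,0.6],[0,0,0,0,0,0,0.6]]]'

```text
clock: 12.73
tcp_pos: [0.5744, -0.0016, 0.1257]
orientation: [0.705, -0.031, 0.708, 0.032]
wrist_force: [-0.4, -0.2, 0.4]
finger_gap: 0.0516
```

```bash
python3 - <<'E'
from h import *
np.set_printoptions(precision=4,suppress=True)
s=env.read_camera("scene")
st=env.get_state(); im=env.read_camera("wrist")
print(st["clock"],st["tcp_pos"],st["wrist_force"],st["finger_gap"])
cv2.imwrite("pics/s2.png",cv2.resize(cv2.convertScaleAbs(im[190:310,240:400,::-1],alpha=1.8,beta=20),None,fx=5,fy=5,interpolation=cv2.INTER_CUBIC))
cv2.imwrite("pics/s3.png",cv2.resize(cv2.convertScaleAbs(s[120:240,300:420,::-1],alpha=1.6,beta=10),None,fx=5,fy=5,interpolation=cv2.INTER_CUBIC))
E
```

```text
12.7833 [ 0.5752 -0.0018  0.127 ] [ 0.7799 -0.9692  0.6412] 0.05123862429617291
```

View pics/s2.png

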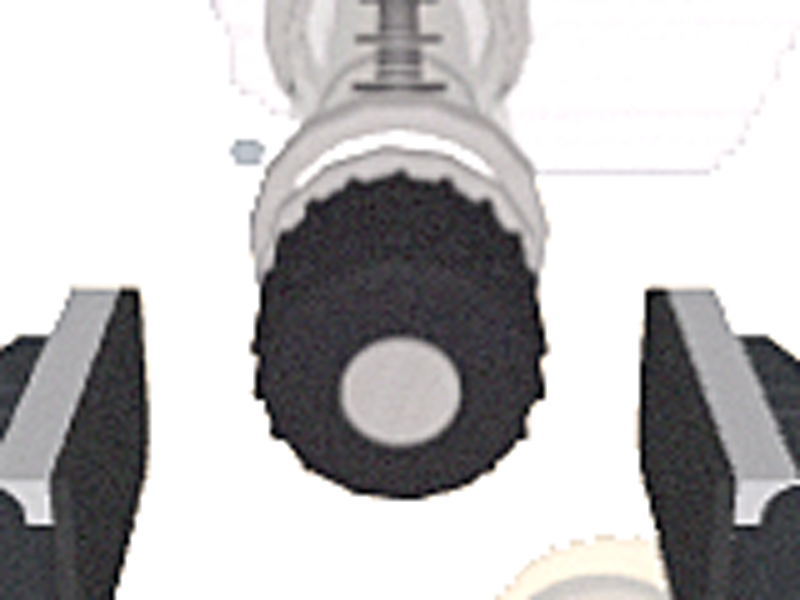

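View pics/s3.png

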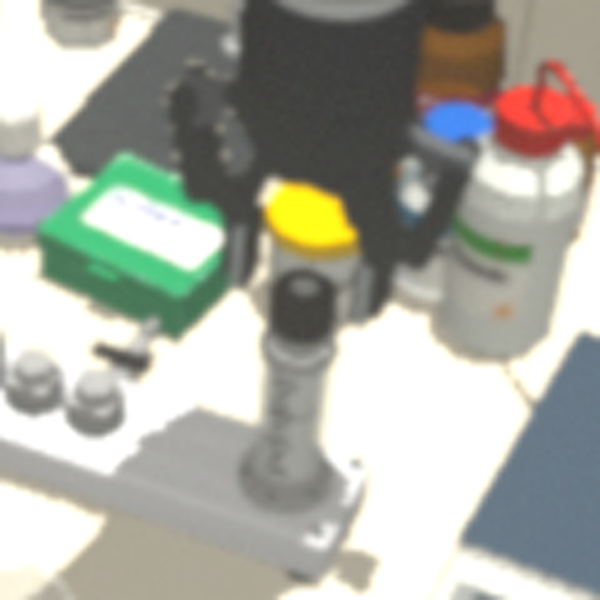

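```bash
python3 - <<'E'
from h import *
np.set_printoptions(precision=4,suppress=True)
st=env.get_state()
P=onz("wrist",(320.2,268.2),.162,st); print(st["tcp_pos"],P, toolR(st).T@(P-st["tcp_pos"])*100,toolR(st)[2])
E
```

```text
[ 0.5758 -0.002   0.1278] [ 0.5768 -0.0006  0.162 ] [-3.4168  0.133   0.1147] [-1.      0.0002 -0.0002]
```

>>> drive_tool --plan '[[[0.7,0.07,0.1,0,0,0,0.6],[0.7,0,0,0,0,0,0.6],[0,0,0,0,0,0,0.5],[0,0,0,0,0,0,0.45],[0,0,0,0,0,0,0.45]]]'

```text
clock: 13.25
tcp_pos: [0.5768, -0.0015, 0.1138]
orientation: [0.706, -0.031, 0.706, 0.031]
wrist_force: [-0.0, 0.3, 0.2]
finger_gap: 0.0386
```

```bash
python3 - <<'E'
from h import *
np.set_printoptions(precision=4,suppress=True)
s=env.read_camera("scene")
st=env.get_state(); im=env.read_camera("wrist")
print(st["clock"],st["tcp_pos"],st["wrist_force"],st["finger_gap"])
a=cv2.resize(cv2.convertScaleAbs(im[190:310,260:380,::-1],alpha=1.8,beta=20),None,fx=4,fy=4,interpolation=cv2.INTER_CUBIC)
b=cv2.resize(cv2.convertScaleAbs(s[150:214,336:378,::-1],alpha=1.6,beta=10),(315,480),interpolation=cv2.INTER_CUBIC)
cv2.imwrite("pics/t.png",np.hstack([a,b]))
E
```

```text
13.3 [ 0.5769 -0.0015  0.114 ] [0.2655 0.4662 0.4121] 0.038788353386819276
```

View pics/t.png

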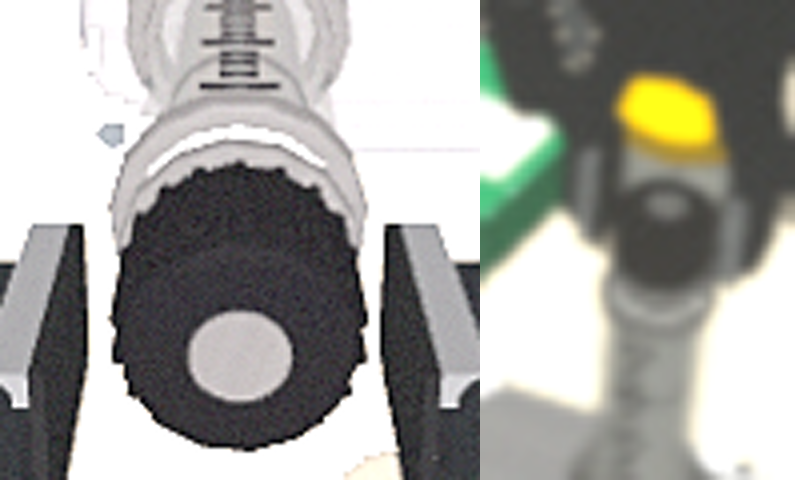

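>>> drive_tool --plan '[[[0,0.05,0,0,0,0,0.45],[0,0,0,0,0,0,0.45],[0,0,0,0,0,0,0],[0,0,0,0,0,0,0],[0,0,0,0,0,0,0]]]' --squeeze 60

```text
clock: 13.77
tcp_pos: [0.5772, -0.001, 0.1143]
orientation: [0.707, -0.031, 0.706, 0.031]
wrist_force: [1.0, -0.7, 2.8]
finger_gap: 0.0278
```

>>> drive_tool --plan '[[[0,0,0,0,0,0,0],[0,0,0,0,0,0,0],[0,0,0,0,0,0,0],[0,0,0,0,0,0,0],[0,0,0,0,0,0,0]]]'

```text
clock: 14.18
tcp_pos: [0.5772, -0.001, 0.1143]
orientation: [0.707, -0.031, 0.706, 0.031]
wrist_force: [0.2, -0.4, 6.1]
finger_gap: 0.0277
```

```bash
python3 - <<'E'
from h import *
np.set_printoptions(precision=4,suppress=True)
st=env.get_state(); im=env.read_camera("wrist");s=env.read_camera("scene")
print(st["clock"],st["tcp_pos"],st["wrist_force"],st["ft_torque"],st["finger_gap"])
a=cv2.resize(cv2.convertScaleAbs(im[190:310,260:380,::-1],alpha=1.8,beta=20),None,fx=4,fy=4,interpolation=cv2.INTER_CUBIC)
b=cv2.resize(cv2.convertScaleAbs(s[150:214,336:378,::-1],alpha=1.6,beta=10),(315,480),interpolation=cv2.INTER_CUBIC)
cv2.imwrite("pics/u.png",np.hstack([a,b]))
E
```

```text
14.1833 [ 0.5772 -0.001   0.1143] [ 0.1597 -0.4274  6.1313] [ 0.0848 -0.0478 -0.0238] 0.027748566514207935
```

View pics/u.png

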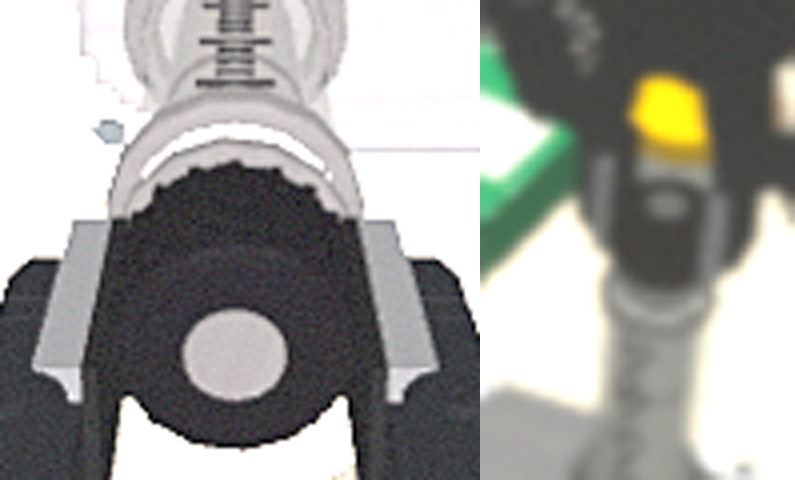

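>>> drive_tool --plan '[[[-0.3,0,0,0,0,0,0],[-0.3,0,0,0,0,0,0],[-0.4,0,0,0,0,0,0],[-0.3,0,0,0,0,0,0],[-0.2,0,0,0,0,0,0]]]'

```text
clock: 14.7
tcp_pos: [0.5763, -0.0009, 0.1288]
orientation: [0.706, -0.031, 0.707, 0.031]
wrist_force: [0.0, 0.3, -2.9]
finger_gap: 0.0278
```

```bash
python3 - <<'E'
from h import *
np.set_printoptions(precision=4,suppress=True)
s=env.read_camera("scene");st=env.get_state(); im=env.read_camera("wrist")
print(st["clock"],st["tcp_pos"],st["wrist_force"],st["ft_torque"],st["finger_gap"])
a=cv2.resize(cv2.convertScaleAbs(im[190:310,260:380,::-1],alpha=1.8,beta=20),None,fx=4,fy=4,interpolation=cv2.INTER_CUBIC)
b=cv2.resize(cv2.convertScaleAbs(s[150:214,336:378,::-1],alpha=1.6,beta=10),(315,480),interpolation=cv2.INTER_CUBIC)
cv2.imwrite("pics/v.png",np.hstack([a,b]))
E
```

```text
14.75 [ 0.5767 -0.001   0.1292] [-0.3467  0.1969 -2.8676] [ 0.0149 -0.0393 -0.0149] 0.028024840912579025
```

View pics/v.png

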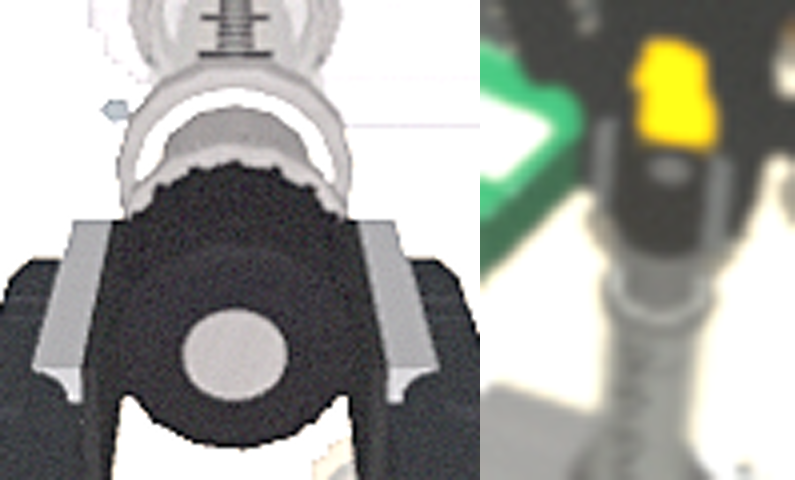

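>>> drive_tool --plan '[[[-0.4,0,0,0,0,0,0],[-0.5,0,0,0,0,0,0],[-0.5,0,0,0,0,0,0],[-0.4,0,0,0,0,0,0],[-0.2,0,0,0,0,0,0]]]'

```text
clock: 15.22
tcp_pos: [0.5772, -0.001, 0.1499]
orientation: [0.707, -0.031, 0.706, 0.031]
wrist_force: [0.5, -0.0, -2.6]
finger_gap: 0.0282
```

>>> drive_tool --plan '[[[0,0,0,0,0,0,0],[0,0,0,0,0,0,0],[0,0,0,0,0,0,0],[0,0,0,0,0,0,0],[0,0,0,0,0,0,0]]]'

```text
clock: 15.63
tcp_pos: [0.5765, -0.0009, 0.1485]
orientation: [0.706, -0.031, 0.707, 0.031]
wrist_force: [0.0, 0.1, -3.6]
finger_gap: 0.0278
```

```bash
python3 - <<'E'
from h import *
np.set_printoptions(precision=4,suppress=True)
s=env.read_camera("scene");st=env.get_state(); im=env.read_camera("wrist")
print(st["clock"],st["tcp_pos"],st["wrist_force"],st["ft_torque"],st["finger_gap"])
a=cv2.resize(cv2.convertScaleAbs(im[170:290,260:380,::-1],alpha=1.8,beta=20),None,fx=4,fy=4,interpolation=cv2.INTER_CUBIC)
b=cv2.resize(cv2.convertScaleAbs(s[140:204,336:378,::-1],alpha=1.6,beta=10),(315,480),interpolation=cv2.INTER_CUBIC)
cv2.imwrite("pics/w.png",np.hstack([a,b]))
E
```

```text
15.6833 [ 0.5766 -0.0009  0.1485] [-0.5886 -0.5365 -3.2677] [0.0617 0.022  0.0345] 0.027951137609327614
```

View pics/w.png

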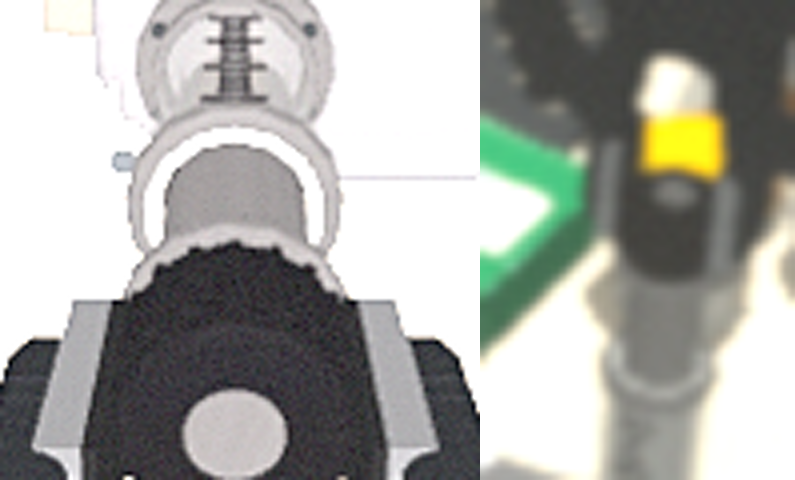

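>>> drive_tool --plan '[[[-0.3,0,0,0,0,0,0],[-0.2,0,0,0,0,0,0],[0,0,0,0,0,0,0],[0,0,0,0,0,0,0],[0,0,0,0,0,0,0]]]'

```text
clock: 16.15
tcp_pos: [0.5768, -0.0009, 0.1539]
orientation: [0.706, -0.031, 0.706, 0.031]
wrist_force: [-0.3, 0.1, -3.4]
finger_gap: 0.0278
```

```bash
python3 - <<'E'
from h import *
np.set_printoptions(precision=4,suppress=True)
z=[]
s=env.read_camera("scene");st=env.get_state(); z.append(st["tcp_pos"][2]); im=env.read_camera("wrist")
z.append(env.get_state()["tcp_pos"][2])
print(st["clock"],z,st["tcp_pos"],st["wrist_force"],st["ft_torque"],st["finger_gap"])
a=cv2.resize(cv2.convertScaleAbs(im[180:250,280:360,::-1],alpha=1.8,beta=20),None,fx=6,fy=6,interpolation=cv2.INTER_CUBIC)
b=cv2.resize(cv2.convertScaleAbs(s[150:206,336:378,::-1],alpha=1.6,beta=10),(315,420),interpolation=cv2.INTER_CUBIC)
cv2.imwrite("pics/x.png",np.hstack([a,b]))
E
```

```text
16.2 [np.float64(0.15379688931286484), np.float64(0.15373585458347408)] [ 0.5767 -0.0009  0.1538] [-0.4582 -0.9519 -3.9184] [0.0201 0.0034 0.0502] 0.027767924792925038
```

View pics/x.png

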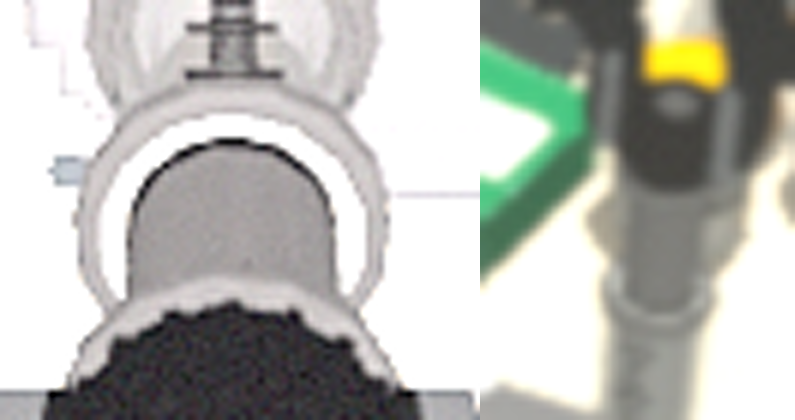

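>>> drive_tool --plan '[[[-0.05,0,0,0,0,0,0],[0,0,0,0,0,0,0],[0,0,0,0,0,0,0],[0,0,0,0,0,0,0],[0,0,0,0,0,0,0]]]'

```text
clock: 16.67
tcp_pos: [0.5767, -0.0009, 0.1543]
orientation: [0.706, -0.031, 0.706, 0.031]
wrist_force: [0.7, 0.1, -3.8]
finger_gap: 0.0277
```

```bash
python3 - <<'E'
from h import *
np.set_printoptions(precision=4,suppress=True)
st=env.get_state(); im=env.read_camera("wrist"); s=env.read_camera("scene")
print(st["clock"],st["tcp_pos"],st["wrist_force"],st["ft_torque"],st["finger_gap"])
a=cv2.resize(cv2.convertScaleAbs(im[190:250,280:360,::-1],alpha=1.8,beta=20),None,fx=7,fy=7,interpolation=cv2.INTER_CUBIC)
cv2.imwrite("pics/y.png",a)
cv2.imwrite("pics/y2.png",cv2.resize(cv2.convertScaleAbs(s[130:250,220:400,::-1],alpha=1.5,beta=10),None,fx=4,fy=4,interpolation=cv2.INTER_CUBIC))
# predicted rows of rim-level front/back of shaft (r 12) and the rim
kx=[st["tcp_pos"][0],st["tcp_pos"][1]]
E
```

```text
16.6667 [ 0.5767 -0.0009  0.1543] [ 0.6617  0.1099 -3.8385] [ 0.0142 -0.0152  0.0244] 0.027685120595430057
```

View pics/y.png

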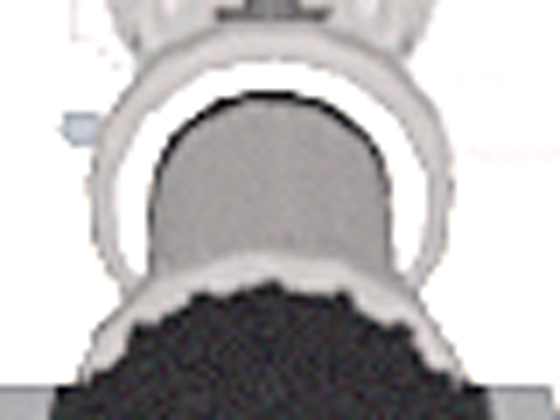

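View pics/y2.png

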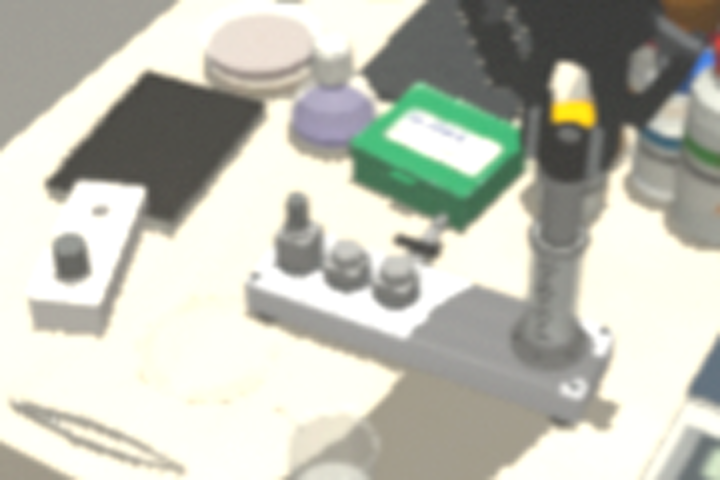

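```bash
python3 - <<'E'
from workcell import env
st=env.get_state();print(st["clock"],st["tcp_pos"],st["wrist_force"])
print(env.hand_in())
E
```

```text
16.7667 [ 0.57672716 -0.00095205  0.15426687] [ 1.13896432 -0.79439292 -2.76171336]
the job is handed in; nothing more can be done
None
```

The slim plug is fully home in the open port and released. I then drew the plunger 40 mm and handed in at 16.8 s, still holding it there.

- **Plug:** the first grasp closed on nothing. The camera images showed the fingertips about 28 mm behind the reported TCP, which disagrees with the interface text. I allowed for that and the second grasp held. The plug seated under about 18 N with the TCP at 0.043 m, where I expected the flange to meet the port top. After letting go, the scene picture shows it upright in the port.
- **Plunger:** the TCP rose from 0.1143 to 0.1543 m. In the pictures I saw no slip of the knob in the grip, and sideways force stayed within about 1 N on the way up. The dark ring now shows as a thin line at the rim. Only about 1 pixel of it is visible, so I can't place it to better than about 0.5 mm.
- **Other things:** I saw no change to the thick plug or the loose things in the last pictures. The timer and tape were not in the last scene crop I viewed, but the arm worked well away from them. I saw no sign of the missed grasp disturbing anything.

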